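Sieve the mixed nuts and shut the nut box

TASK

Sort the mixed nuts with the sieve that stands under the plywood shelf: carry it over the open green box and shake it side to side until all five small nuts have dropped through into the box and only the three large ones stay in the sieve, without picking at the nuts by hand. Then stand the sieve flat on the bench with the large nuts in it, and lower the box's lid gently shut, not letting it fall. Leave the other things on the bench and shelf as they are.

Things in the scene. Friction and masses are not known exactly. Their poses are not given: they have to be found in the camera images.
- sieve_grip (a point): Centre of the sieve's wooden grip, 66 mm long (x), 22 mm wide (y), 26 mm high, on a steel bail over the tray's middle, 100 mm above the tray's lower edge. Axes are the sieve's: x along the grip towards the back of the bench, y across, z up. The sieve stands on the bench under the shelf, this point about 30 mm behind the shelf's front edge, so a hand must lean in from the front.
- sieve_floor (a point): Middle of the top of the sieve's punched sheet floor, 16 mm above its lower edge, 84 mm below sieve_grip. The sieve is a galvanised tray, 120 mm (x) by 164 mm (y), walls 55 mm high; holes 22.5 mm square in staggered rows along y, within 72 mm of the middle in y and 52 mm in x. 0.34 kg empty, about 0.6 kg with the nuts.
- shelf_edge (a point): Middle of the lower front edge of the fixed plywood shelf over the sieve (underside 275 mm above the bench). The board runs 130 mm along +x of this frame, 16 mm thick, 400 mm long along y, on four legs (38 mm wide along y) whose inner faces are 156 mm to either side of the middle. Nothing closes the front.
- box_in (a point): Centre of the inner floor of the fixed green nut box, 9 mm above the bench. Inside 162 mm (x) by 262 mm (y); rim 75 mm above the bench; walls 9 mm. Its lid is hinged along its far (+x) rim.
- lid (a joint): Angle of the box lid: 0 is shut, resting on the rim; it stands open at about 1.5 and stops at 1.75. The hinge is a little stiff: it holds the lid near upright, but leaned further down than about 1.35 the lid falls shut by its own weight (0.36 kg) unless held.
- lid_hinge (a point): Middle of the lid's hinge line, 80 mm above the bench. The lid turns about this frame's y axis; the frame turns with the lid. With the lid shut, lid_tab lies 210 mm along -x of the box from here, at the same height.
- lid_tab (a point): Centre of the part of the wooden lift tab that sticks out 46 mm beyond the lid's free edge: 30 mm wide (y), 10 mm thick, this point 210 mm from the hinge and 26 mm beyond the lid's edge. Axes turn with the lid: -x points away from the hinge along the tab (up when open, level towards the robot when shut), y along the hinge, z out of the lid's upper face.
- small1: One of five small bright hex nuts: 18 mm across flats, 11 mm high, 17 g. Origin at the centre of one flat face. Starts lying flat in the sieve, between the holes, and slides easily on its sheet when jerked or tilted (friction about 0.27).
- small2: One of five small bright hex nuts: 18 mm across flats, 11 mm high, 17 g. Origin at the centre of one flat face. Starts lying flat in the sieve, between the holes, and slides easily on its sheet when jerked or tilted (friction about 0.27).
- small3: One of five small bright hex nuts: 18 mm across flats, 11 mm high, 17 g. Origin at the centre of one flat face. Starts lying flat in the sieve, between the holes, and slides easily on its sheet when jerked or tilted (friction about 0.27).
- small4: One of five small bright hex nuts: 18 mm across flats, 11 mm high, 17 g. Origin at the centre of one flat face. Starts lying flat in the sieve, between the holes, and slides easily on its sheet when jerked or tilted (friction about 0.27).
- small5: One of five small bright hex nuts: 18 mm across flats, 11 mm high, 17 g. Origin at the centre of one flat face. Starts lying flat in the sieve, between the holes, and slides easily on its sheet when jerked or tilted (friction about 0.27).
- large1: One of three large rust-brown hex nuts: 30 mm across flats, 18 mm high, 64 g. Origin at the centre of one flat face. Starts lying flat in the sieve; too big for the holes.
- large2: One of three large rust-brown hex nuts: 30 mm across flats, 18 mm high, 64 g. Origin at the centre of one flat face. Starts lying flat in the sieve; too big for the holes.
- large3: One of three large rust-brown hex nuts: 30 mm across flats, 18 mm high, 64 g. Origin at the centre of one flat face. Starts lying flat in the sieve; too big for the holes.
- jug: Bystander: white plastic jug with blue cap, 106 mm across, 194 mm high, origin under its centre.
- canister: Bystander: blue flip-top seed canister, 87 mm across, 135 mm high, origin under its centre.
- sprayer: Bystander: red pump sprayer head with black knob, 107 mm high, 105 mm long, standing on the shelf; origin under its collar.
- rake: Bystander: three-pronged steel hand rake with wooden handle, 275 mm long, lying along the shelf; origin under its ferrule.
- bracket: Bystander: galvanised bucket-handle bracket lying on the bench, 46 by 70 mm, 24 mm high; origin under its centre.

How it is judged:
By the outcome, as a careful person would: the job done as asked, in the order asked, and still so for the second after the job is handed in, with the robot touching nothing.
It also fails if it takes over 72 s, if anything falls off the work surface, if the arm or the gripper's body presses on something with over 40 N, if the wrist force passes 120 N, or if a joint passes its speed limit or range.

ROBOT

A 7-joint arm with a two-finger parallel gripper is mounted at the origin on the work surface. World frame = base frame: x ahead of the robot, y to its left, z up, the work surface at z = 0. Lengths are in mm, angles in degrees, forces in N, time in s.
With the tool pointing down it reaches from about 400 to 875 mm from the base axis. Payload 4.4 kg.
Tool frame: the origin (TCP) lies on the centre line of the jaws, within the pads' length; the fingertips stand 11 mm ahead of it and the grasp point (between the pads) lies 8 mm behind it; z points along the fingers, y is the line along which they close (so a half turn about z gives the same grasp; the last joint's range is limited). The gripper opens to 85 mm and grips with 20 to 120 N. Pads are 22 mm wide; open, the fingers measure 114 mm over their backs; the gripper's body (76 mm by 85 mm) begins 54 mm behind the grasp point. The pads swing forward as they close: fully open they stand 13 mm farther back than shut.
Start: joints at [-70.29, 36.005, 2.206, 86.941, -1.547, 57.084, -1.146], TCP at [258.956, 596.204, 242.313] pointing down, gripper open.
Joint ranges: [-175.42, 175.42], [-21.48, 121.26], [-71.46, 75.88], [10.55, 141.38], [-63.04, 243.04], [13.31, 113.54], [-168.57, 168.57]. Speed limits (degrees/s): [147.25, 147.25, 180, 180, 180, 180, 180].

INTERFACE

Orientations are given as [roll, pitch, yaw] about the fixed x, y, z axes, in that order (R = Rz(yaw) Ry(pitch) Rx(roll)).
In Python, from workcell import robot, camera, camera_model, finish_job gives the robot as it stands.
- The arm moves only by the tool arm_command, never from a script. Its arguments are lists of equal length, an entry for each row: "translation": the shift along the world's x, y, z in cm, a list of three; "delta_rot": the turn, a rotation vector about the world's x, y, z in rad, a list of three; "hand": the opening, from 0 (shut) to 1 (fully open). A call has 1 to 5 rows; each row shifts and turns the commanded pose from where the row before left it; what a row does not reach is not made up. A row lasts 1/12 s, in which the tool goes at most 41.7 mm and 7.16 degrees, less where a joint would pass 70% of its speed; a pose out of reach is approached as far as the arm can. A call is refused whole if a number of a shift passes 4.17 or a number of a turn 0.125, either way. A call with a gripper value outside its range is refused whole. The fingers move at their own pace and stop on an object; "force" is the grip in N (left out, the last holds). Time passes only in rows, so rows that do not move let the fingers close. It gives the time, the measured TCP pose, the force, the opening and the grip force at its end, in the units of the state.
- robot.get_obs(): the state, without advancing time (a new reading comes with each control period).
- camera(name): name is "scene" or "top" or "wrist"; returns the picture (480x640x3 uint8, red, green, blue); there is no depth.
- camera_model(name): a dict with "fx", "fy", "cx", "cy" (pixels), "view" (4x4, takes a point from world to camera coordinates); the wrist camera has in their place "mount" (4x4, takes a point from camera to tool coordinates, whose origin is the TCP and whose axes are the flange's). Camera axes: x right, y up, looking along -z (the intrinsics and any distortion apply to the point x, -y, -z); pixel columns grow to the right and rows downward; lengths in mm; the calibration is good to about 2 mm. A picture is of the moment at which its call begins: read the wrist's pose just before it. camera_model takes no time and is no camera call.
- finish_job(): hands the job in; it is judged then, once.
The state is a dict: "t": time; "joint_positions": joint angles; "joint_velocities": joint speeds; "effort": joint torques, N m; "tool_pos": TCP position; "ee_rot": TCP orientation; "contact_force": force on the tool from outside, world axes, zero at the start; "moment": the same for the moment, N m; "finger_gap": opening from 0.0 (shut) to 1.0 (fully open); "grasp_force": force on a finger pad.
Only numpy, scipy, OpenCV 4.12 (cv2) and the standard library are available. Lean on these libraries where they do the work, as an engineer would, in place of code of your own. Each camera call takes 0.05 s, during which the arm holds its last target. There are 200 camera calls.

## Working session

There is one attempt and no reset: what is moved stays moved. The work goes in short steps, Python scripts to look and compute and a tool call to move; the robot and the scene stay as the last step left them, time stands still between calls to the robot, and variables do not carry over. Pictures are saved under pics/ and viewed, at most 10 in all, crops included, and the job is handed in when it is done.

Besides the shell and the picture viewer there is one more tool, called after "Request:" as name(argument=value, ...) on one line, values as JSON. arm_command: Moves the arm, as the interface text tells. Its arguments: {"type":"object","properties":{"translation":{"type":"array"},"delta_rot":{"type":"array"},"hand":{"type":"array"},"force":{"type":"number"}},"required":["translation","delta_rot","hand"]}

```bash
mkdir -p pics; cat > h.py <<'E'
import numpy as np, cv2
from workcell import robot, camera, camera_model
def save(n,f):
    im=camera(n); cv2.imwrite(f'pics/{f}.png',im[:,:,::-1]); return im
def plane(n,u,v,z):
    m=camera_model(n);V=np.array(m['view']);R=V[:3,:3];c=-R.T@V[:3,3]
    d=R.T@np.array([(u-m['cx'])/m['fx'],-(v-m['cy'])/m['fy'],-1.])
    return (c+d*(z-c[2])/d[2]).round(1)
def proj(n,p):
    m=camera_model(n);V=np.array(m['view']);q=V[:3,:3]@np.array(p,float)+V[:3,3]
    return round(m['cx']+m['fx']*q[0]/-q[2],1),round(m['cy']-m['fy']*q[1]/-q[2],1)
E
python3 - <<'E'
from h import *
for n in ('scene','top'): save(n,n+'0')
for n in ('scene','top','wrist'): print(n,camera_model(n))
print(robot.get_obs())
E
```

```text
scene {'fx': 544.0989733126038, 'fy': 544.0989733126038, 'cx': 325.37931883356174, 'cy': 242.14288255101008, 'view': array([[-7.62313386e-01,  6.47194362e-01,  4.21427958e-03,
         4.88691635e+02],
       [-4.30276513e-01, -5.11654111e-01,  7.43688237e-01,
         1.18895128e+02],
       [ 4.83467087e-01,  5.65110192e-01,  6.68513311e-01,
        -1.64362591e+03],
       [ 0.00000000e+00,  0.00000000e+00,  0.00000000e+00,
         1.00000000e+00]])}
top {'fx': 509.9982084469699, 'fy': 509.9982084469699, 'cx': 324.56076459127337, 'cy': 241.3400383947055, 'view': array([[ 1.95571350e-02, -9.99804281e-01,  2.98617473e-03,
        -6.79064120e+01],
       [ 9.98057144e-01,  1.96995035e-02,  5.91089427e-02,
        -6.18340258e+02],
       [-5.91562001e-02,  1.82437145e-03,  9.98247071e-01,
        -1.32916548e+03],
       [ 0.00000000e+00,  0.00000000e+00,  0.00000000e+00,
         1.00000000e+00]])}
wrist {'fx': 366.2154871358467, 'fy': 366.2154871358467, 'cx': 316.11939239289046, 'cy': 240.98139793042208, 'mount': array([[ 1.32335829e-03,  9.47861049e-01,  3.18681158e-01,
        
[... 300 characters left out ...]
ns': array([-70.28968517,  36.05267182,   2.20224509,  86.98874222,
        -1.54709702,  57.08522759,  -1.14597342]), 'joint_velocities': array([-0.00092859, -0.10512967,  0.00129153, -0.0408735 , -0.0650246 ,
       -0.0573457 , -0.03460945]), 'effort': array([ 4.98153400e-03, -5.64528143e+01,  1.23048037e+00, -1.93971276e+01,
        1.12096893e-02,  5.34435516e-03,  2.38755899e-05]), 'tool_pos': array([258.7364431 , 595.70318693, 241.50009921]), 'ee_rot': array([-1.79903014e+02,  5.30414410e-04,  1.56519928e+02]), 'contact_force': array([ 0.89124386,  0.09285648, -0.4654384 ]), 'moment': array([-0.03954103,  0.01236782,  0.00438339]), 'grasp_force': 0.0, 'finger_gap': 1.0013588303367305}
```

View pics/scene0.png

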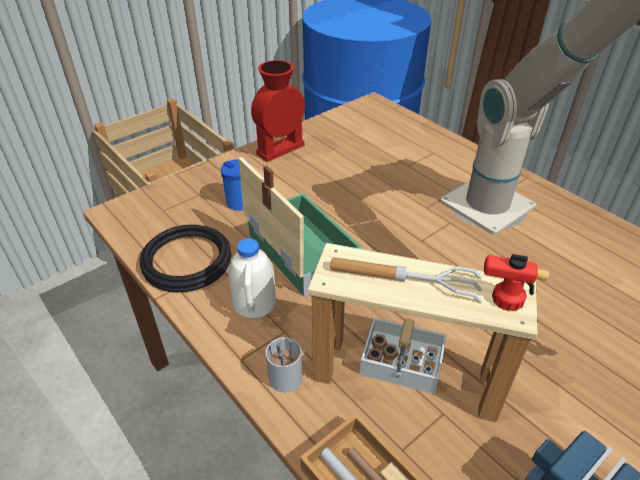

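View pics/top0.png

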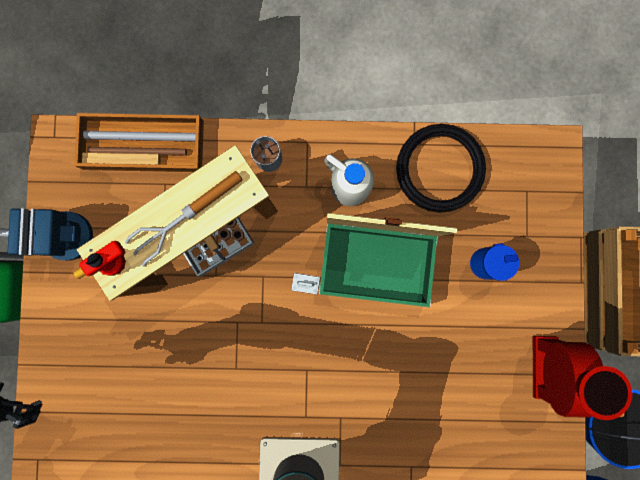

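The scene shows the sieve under the shelf, the grip around (406,335), and the lid upright with its tab at (268,185). In the top view the shelf's front edge runs (112,299)–(270,192), the box's rim corners are near (321,298), (430,306), (438,235) and (328,222), and the bracket is at (306,284).

```bash
python3 - <<'E'
from h import *
a=cv2.imread('pics/scene0.png')[305:400,340:460]; b=cv2.imread('pics/top0.png')[180:310,100:280]
a=cv2.resize(a,(600,475),interpolation=cv2.INTER_CUBIC)
cv2.imwrite('pics/c1.png',a)
b=cv2.resize(b,(720,520),interpolation=cv2.INTER_CUBIC);cv2.imwrite('pics/c2.png',b)
for p in [(112,299),(270,192),(236,146),(78,250)]: print('shelf',plane('top',*p,291))
for p in [(321,298),(430,306),(438,235),(328,222)]: print('box',plane('top',*p,75))
for p in [(328,216),(456,231)]: print('lidtop',plane('top',*p,245))
print('tab', plane('top',393,222,290))
E
```

```text
shelf [473.9 386.6 291. ]
shelf [705.8  62.4 291. ]
shelf [803.  137.3 291. ]
shelf [574.9 462.5 291. ]
box [473.3 -49.5  75. ]
box [ 458.6 -323.8   75. ]
box [ 638.  -342.8   75. ]
box [665.5 -63.4  75. ]
lidtop [662.2 -61.8 245. ]
lidtop [ 634.6 -344.2  245. ]
tab [ 647.3 -199.1  290. ]
```

View pics/c1.png

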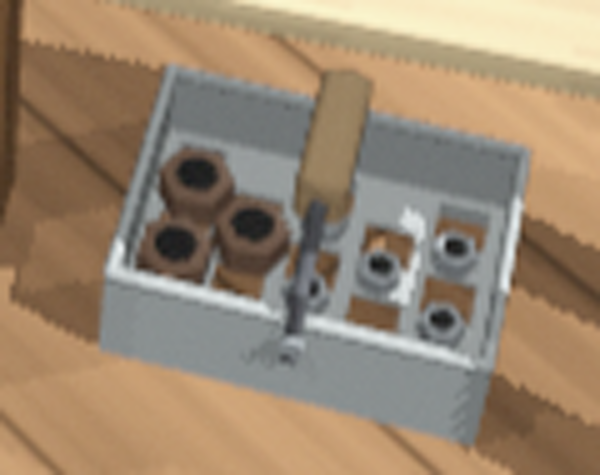

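View pics/c2.png

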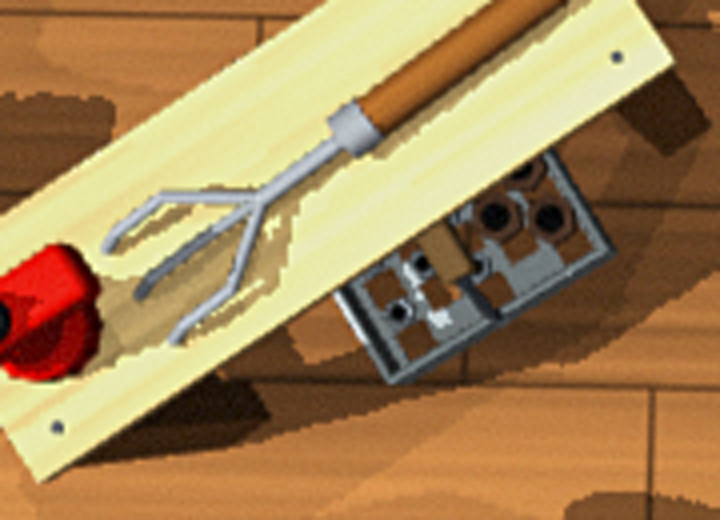

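The crops show the tray's rim corners: c1 (110,275), (495,365), (528,150), (170,68); c2 front rim (395,380), (615,250). The five small nuts lie on the +y side and near the middle, and the three large ones on the other side. The grip is at c1 (335,140).

```bash
python3 - <<'E'
from h import *
C=[plane('scene',340+u/5,305+v/5,55) for u,v in [(110,275),(495,365),(528,150),(170,68)]]
for c in C: print('rim',c)
print('mean',np.mean(C,0), [np.linalg.norm(C[i]-C[i-1]) for i in range(4)])
for u,v in [(395,380),(615,250)]: print('rimfront top',plane('top',100+u/4,180+v/4,55))
for u,v in [(345,72),(333,185),(340,128)]: print('grip scene',plane('scene',340+u/5,305+v/5,113))
for u,v in [(437,240),(455,280),(445,255)]: print('grip top',plane('top',100+u/4,180+v/4,113))
p=np.array([plane('top',*p,291)[:2] for p in [(112,299),(270,192),(236,146),(78,250)]])
m=(p[0]+p[1])/2; d=(p[2]+p[3])/2-m; print('shelf_edge',m,'depth',np.linalg.norm(d),'yaw',np.degrees(np.arctan2(d[1],d[0])), 'len',np.linalg.norm(p[0]-p[1]))
print('tab scene', [plane('scene',268,172,z) for z in (280,290)])
E
```

```text
rim [710.7 201.3  55. ]
rim [620.4 335.8  55. ]
rim [524.2 271.7  55. ]
rim [612.4 136.2  55. ]
mean [616.925 236.25   55.   ] [np.float64(117.90207801391804), np.float64(162.00104937931732), np.float64(115.59952422047415), np.float64(161.67711650075896)]
rimfront top [524.8 264.5  55. ]
rimfront top [610.8 126.1  55. ]
grip scene [593.8 218.5 113. ]
grip scene [641.4 256.4 113. ]
grip scene [617.6 237.9 113. ]
grip top [611.7 227.5 113. ]
grip top [587.3 215.7 113. ]
grip top [602.5 222.3 113. ]
shelf_edge [589.85 224.5 ] depth 124.52296976863354 yaw 37.265605860914995 len 398.601618160288
tab scene [array([ 635.6, -215.3,  280. ]), array([ 643.6, -203.1,  290. ])]
```

Request:
arm_command(translation=[[0.6,-3.5,0.2],[0.6,-3.5,0.2],[0.6,-3.5,0.2],[0.6,-3.5,0.2],[0.6,-3.5,0.2]], delta_rot=[[0,0,0.08],[0,0,0.08],[0,0,0.08],[0,0,0.08],[0,0,0.08]], hand=[1,1,1,1,1])

```text
t: 0.52
tool_pos: [288.8, 419.2, 252.0]
ee_rot: [-179.9, -0.0, 179.7]
contact_force: [1.5, -0.0, 0.3]
finger_gap: 0.997
grasp_force: 0.0
```

Request:
arm_command(translation=[[0.6,-3.5,0],[0.6,-3.5,0],[2.4,-3.0,0],[2.4,-3.0,0],[2.4,-3.0,0]], delta_rot=[[0,0,0.08],[0,0,0.08],[0,0,0.08],[0,0,0.08],[0,0,0.08]], hand=[1,1,1,1,1])

```text
t: 0.93
tool_pos: [373.3, 259.6, 252.4]
ee_rot: [-180.0, 0.0, -157.4]
contact_force: [0.5, 0.0, 0.5]
finger_gap: 0.998
grasp_force: 0.0
```

Request:
arm_command(translation=[[2.4,-3.0,0],[2.4,-3.0,0],[2.4,-3.0,0],[2.4,-3.0,0],[0,0,0]], delta_rot=[[0,0,0.08],[0,0,0.08],[0.064,-0.097,0],[0.064,-0.097,0],[0.064,-0.097,0]], hand=[1,1,1,1,1])

```text
t: 1.35
tool_pos: [474.5, 134.7, 253.2]
ee_rot: [179.7, 20.4, -149.1]
contact_force: [-0.2, 0.8, -0.9]
finger_gap: 0.999
grasp_force: 0.0
```

Request:
arm_command(translation=[[0.8,0.8,-1.2],[0.8,0.8,-1.2],[0.8,0.8,-1.2],[0.8,0.8,-1.2],[0,0,0]], delta_rot=[[0.064,-0.097,0.02],[0.064,-0.097,0.02],[0.064,-0.097,0],[0,0,0],[0,0,0]], hand=[1,1,1,1,1])

```text
t: 1.77
tool_pos: [469.8, 168.8, 231.2]
ee_rot: [175.8, 22.8, -148.0]
contact_force: [-0.1, 0.4, -0.5]
finger_gap: 1.0
grasp_force: 0.0
```

```bash
cat >> h.py <<'E'
from scipy.spatial.transform import Rotation as Ro
def Rt(yaw,th):  # yaw: sieve x azimuth; tool z leans th forward; tool x to the front
    y,t=np.radians(yaw),np.radians(th);sx=np.array([np.cos(y),np.sin(y),0]);up=np.array([0,0,1.])
    z=np.sin(t)*sx-np.cos(t)*up; x=-np.cos(t)*sx-np.sin(t)*up
    return np.c_[x,np.cross(z,x),z]
def rem(p,R):
    o=robot.get_obs();C=Ro.from_euler('xyz',o['ee_rot'],degrees=True)
    print('d cm',((np.array(p)-o['tool_pos'])/10).round(2),'rot',(Ro.from_matrix(R)*C.inv()).as_rotvec().round(3),'q',o['joint_positions'].round(0),'t',round(o['t'],2))
def wpose():
    o=robot.get_obs();M=np.eye(4);M[:3,:3]=Ro.from_euler('xyz',o['ee_rot'],degrees=True).as_matrix();M[:3,3]=o['tool_pos']
    return M@np.array(camera_model('wrist')['mount'])
def wplane(P,u,v,z):
    m=camera_model('wrist');d=P[:3,:3]@np.array([(u-m['cx'])/m['fx'],-(v-m['cy'])/m['fy'],-1.])
    return (P[:3,3]+d*(z-P[2,3])/d[2]).round(1)
E
python3 - <<'E'
from h import *
R=Rt(33.5,40); rem(np.array([609,231,100])+8*R[:,2],R)
P=wpose(); np.save('P1.npy',P); save('wrist','w1')
E
```

```text
d cm [ 14.35   6.5  -13.73] rot [ 0.109 -0.287 -0.013] q [-12.  18.  -6. 129. -36.  14. 140.] t 1.77
```

View pics/w1.png

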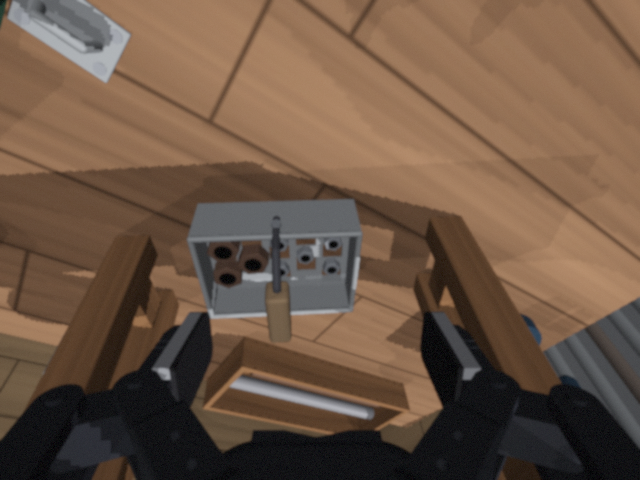

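Wrist view: sieve rim corners at (190,238), (360,235), (352,311), (211,316), the grip spans (277,287)–(279,340), and both shelf legs flank it. Joint 6 is at its limit here (14°), so the lean must be smaller or taken farther out.

```bash
python3 - <<'E'
from h import *
P=np.load('P1.npy')
C=np.array([wplane(P,*p,55) for p in [(190,238),(360,235),(352,311),(211,316)]]);print(C,C.mean(0))
d=C[1]-C[0];print('yaw',np.degrees(np.arctan2(-d[0],d[1])),np.linalg.norm(d))
print([wplane(P,*p,113) for p in [(277,287),(279,340)]])
for th in (25,30):
  R=Rt(33.5,th); rem(np.array([606,228,102])-60*R[:,2],R)
E
```

```text
[[609.  135.   55. ]
 [524.6 271.5  55. ]
 [622.5 336.8  55. ]
 [708.8 198.3  55. ]] [616.225 235.4    55.   ]
yaw 31.729124324861342 160.48554452037104
[array([571.7, 207.4, 113. ]), array([638.3, 247.7, 113. ])]
d cm [11.54  4.53 -7.52] rot [-0.036 -0.07  -0.005] q [-12.  18.  -6. 129. -36.  14. 140.] t 1.82
d cm [11.16  4.28 -7.77] rot [ 0.013 -0.142 -0.008] q [-12.  18.  -6. 129. -36.  14. 140.] t 1.82
```

Request:
arm_command(translation=[[2.5,1.0,-2.0],[2.5,1.0,-2.0],[2.5,1.0,-2.0],[2.0,0.7,-1.0],[1.7,0.6,-0.8]], delta_rot=[[0,0,0],[0,0,0],[0,0,0],[0.007,-0.07,-0.01],[0.007,-0.07,-0.01]], hand=[1,1,1,1,1])

```text
t: 2.23
tool_pos: [604.2, 196.9, 182.3]
ee_rot: [178.4, 26.7, -146.3]
contact_force: [0.0, -0.6, 0.4]
finger_gap: 1.001
grasp_force: 0.0
```

```bash
python3 - <<'E'
from h import *
R=Rt(32.5,30); rem(np.array([606,229,102])-60*R[:,2],R);R=Rt(32.5,27); rem(np.array([606,229,102])+8*R[:,2],R)
E
```

```text
d cm [-2.35  1.59 -2.83] rot [ 0.011 -0.062 -0.034] q [-18.  32.   4. 117. -63.  13. 168.] t 2.23
d cm [ 0.48  3.4  -8.74] rot [-0.018 -0.019 -0.033] q [-18.  32.   4. 117. -63.  13. 168.] t 2.23
```

Request:
arm_command(translation=[[-2.7,-0.8,1.5],[-2.7,-0.8,1.5],[-2.7,-0.8,2.5],[-1.7,-0.6,3.5],[0,0,3.5]], delta_rot=[[0,0,0],[0,0,0],[-0.064,0.1,0],[-0.064,0.1,0],[-0.064,0.1,0]], hand=[1,1,1,1,1])

```text
t: 2.65
tool_pos: [526.0, 184.6, 271.3]
ee_rot: [176.6, 14.9, -145.8]
contact_force: [1.1, 2.2, 0.3]
finger_gap: 1.001
grasp_force: 0.0
```

```bash
python3 - <<'E'
from h import *
o=robot.get_obs();print(o['joint_positions'].tolist(),o['tool_pos'].tolist(),o['ee_rot'].tolist())
E
```

```text
[-41.09052007948038, 23.658608421421306, 32.72727090801532, 112.58216414471946, -34.779626062567466, 39.47270753257491, 138.39962824741178] [526.0091811723646, 184.64440039502375, 271.290701378959] [176.59933081851963, 14.895116135301818, -145.79631578447754]
```

Request:
arm_command(translation=[[0,0,3.5],[0,0,3.5],[0,0,3.5],[0,0,2],[0,0,0]], delta_rot=[[-0.064,0.1,0],[0,0,0],[0,0,0],[0,0,0],[0,0,0]], hand=[1,1,1,1,1])

```text
t: 3.07
tool_pos: [533.5, 189.7, 393.5]
ee_rot: [176.4, 10.9, -145.4]
contact_force: [1.2, -1.0, 0.2]
finger_gap: 1.0
grasp_force: 0.0
```

```bash
python3 - <<'E'
from h import *
o=robot.get_obs();print(o['joint_positions'].tolist(),o['tool_pos'].tolist(),o['ee_rot'].tolist())
E
```

```text
[-47.01140598974138, 19.56569432820725, 39.95883397435714, 96.92734409504826, -23.23473141620813, 61.216180950918876, 125.4636831116545] [533.471129120555, 189.72488938529796, 393.4688509710488] [176.43160847261635, 10.86619993857397, -145.37739464015883]
```

```bash
cat > fk.py <<'E'
import numpy as np
from scipy.spatial.transform import Rotation as Ro
from scipy.optimize import least_squares
D=[([-70.28968517,36.05267182,2.20224509,86.98874222,-1.54709702,57.08522759,-1.14597342],[258.7364431,595.70318693,241.50009921],[-179.903014,0,156.519928]),
([-41.09052007948038,23.658608421421306,32.72727090801532,112.58216414471946,-34.779626062567466,39.47270753257491,138.39962824741178],[526.0091811723646,184.64440039502375,271.290701378959],[176.59933081851963,14.895116135301818,-145.79631578447754]),
([-47.01140598974138,19.56569432820725,39.95883397435714,96.92734409504826,-23.23473141620813,61.216180950918876,125.4636831116545],[533.471129120555,189.72488938529796,393.4688509710488],[176.43160847261635,10.86619993857397,-145.37739464015883])]
Z=lambda a:Ro.from_euler('z',a,degrees=True).as_matrix()
Y=lambda a:Ro.from_euler('y',a,degrees=True).as_matrix()
def fk(q,k,s):
    # k: h,a,b,L, elbow offsets e1,e2, wrist offset w, tool yaw c0, base yaw c1
    h,a,b,L,e1,e2,w,c0,c1=k
    R=Z(s[0]*q[0]+c1);p=np.array([0,0,h])
    R=R@Y(q[1]);R=R@Z(s[1]*q[2]);p=p+R@[e1,0,a]
    R=R@Y(q[3]);p=p+R@[e2,0,0];R=R@Z(s[2]*q[4]);p=p+R@[0,0,b]
    R=R@Y(q[5]);p=p+R@[w,0,0];R=R@Z(s[3]*q[6]+c0);p=p+R@[0,0,L]
    return p,R
def fit():
    best=None
    for m in range(16):
        s=[1-2*(m>>i&1) for i in range(4)]
        for c0 in (0,90,180,270):
          f=lambda k:np.concatenate([np.r_[(fk(q,k,s)[0]-p),300*(fk(q,k,s)[1]-Ro.from_euler('xyz',e,degrees=True).as_matrix()).ravel()] for q,p,e in D])
          r=least_squares(f,[300,400,400,250,0,0,0,c0,0],max_nfev=60)
          if best is None or r.cost<best[0]: best=(r.cost,r.x,s)
    return best
if __name__=='__main__':
    c,k,s=fit();print(c,k.round(1),s);np.savez('fk.npz',k=k,s=s)
E
python3 fk.py
```

```text
17.93210945333871 [332.2 552.8 375.7 324.5  13.6  -0.    1.1  87.7  -2.3] [-1, -1, -1, -1]
```

```bash
cat > ik.py <<'E'
from fk import *
from h import Rt
z=np.load('fk.npz');K=z['k'];S=z['s']
LO=np.array([-175.42,-21.48,-71.46,10.55,-63.04,13.31,-168.57]);HI=np.array([175.42,121.26,75.88,141.38,243.04,113.54,168.57])
mid=(LO+HI)/2;half=(HI-LO)/2
def ik(p,R,q0,wr=0.0):
    q0=np.clip(q0,LO+3,HI-3)
    f=lambda q:np.r_[(fk(q,K,S)[0]-p)/5,60*(fk(q,K,S)[1]-R).ravel(),wr*(q-mid)/half]
    r=least_squares(f,q0,bounds=(LO+1,HI-1),max_nfev=80);P,Q=fk(r.x,K,S)
    return r.x,np.linalg.norm(P-p),np.degrees(np.arccos(np.clip((np.trace(Q.T@R)-1)/2,-1,1)))
def margin(q): return np.min(np.minimum(q-LO,HI-q))
def search(p,R,n=40,seed=0):
    g=np.random.default_rng(seed);o=[]
    for _ in range(n):
        q,a,b=ik(p,R,g.uniform(LO,HI),.03)
        if a<3 and b<2: o.append((margin(q),q))
    o.sort(key=lambda t:-t[0]);return o
E
cat > s1.py <<'E'
from ik import *
for th in (25,30,35,40,45,50,60):
    R=Rt(32.5,th)
    for nm,RR in (('front',R),('flip',R@np.diag([-1,-1,1]))):
        o=search(np.array([606,229,100])+8*R[:,2],RR)
        print(th,nm,len(o));seen=[]
        for m,q in o:
            if all(abs(q-x).max()>40 for x in seen): seen.append(q);print('   ',round(m),q.round())
E
time python3 s1.py
```

```text
25 front 18
    19 [ 12.  54. -52. 116.  99.  32.  14.]
25 flip 9
    6 [  17.   61.  -64.  116.  100.   43. -163.]
30 front 19
    19 [ 14.  55. -53. 120. 115.  33.  -0.]
    8 [ -29.   43.   14.  120.  234.   21. -135.]
30 flip 20
    5 [  3.  47. -34. 120. 130.  19. 160.]
    5 [-26.  43.  10. 120. 230.  19.  50.]
    1 [  21.   66.  -70.  120.  110.   50. -168.]
35 front 20
    17 [ 14.  56. -52. 124. 131.  35. -14.]
    12 [ -39.   47.   31.  124.  231.   37. -136.]
35 flip 16
    15 [-28.  44.  14. 124. 220.  28.  60.]
    12 [  5.  49. -36. 124. 147.  26. 145.]
    2 [-56.  63.  63. 124. 241.  62.  22.]
40 front 20
    14 [ -44.   52.   40.  127.  227.   50. -135.]
    14 [ 17.  60. -56. 127. 141.  42. -19.]
    14 [ -0.  48. -26. 127. 172.  31. -60.]
40 flip 17
    14 [-47.  54.  45. 127. 228.  53.  42.]
    14 [ 13.  56. -48. 127. 147.  38. 152.]
    14 [-20.  45.   3. 127. 203.  34.  80.]
45 front 21
    11 [ -56.   69.   65.  130.  226.   77. -150.]
    11 [ 17.  62. -54. 130. 152.  47. -28.]
    11 [ -3.  49. -20. 130. 182.  40. -71.]
45 flip 17
    11 [-56.  68.  64. 130. 226.  76.  31.]
    11 [-23.  48.   9. 130. 205.  45.  77.]
    11 [ 14.  58. -48. 130. 157.  44. 145.]
50 front 21
    8 [ -56.   73.   66.  133.  220.   85. -148.]
    8 [ 20.  67. -57. 133. 158.  55. -27.]
    8 [ -8.  51. -11. 133. 191.  51. -80.]
50 flip 17
    8 [-55.  72.  63. 133. 220.  83.  34.]
    8 [-27.  51.  16. 133. 206.  57.  75.]
    8 [ 13.  60. -44. 133. 168.  51. 137.]
60 front 19
    5 [ -51.   76.   58.  136.  207.   96. -140.]
    5 [-20.  57.   8. 137. 200.  75. -94.]
    5 [ 22.  76. -57. 137. 173.  67. -27.]
60 flip 18
    5 [-50.  74.  55. 136. 207.  95.  43.]
    5 [-19.  57.   6. 137. 200.  74.  87.]
real	0m51.912s
user	0m52.275s
sys	0m0.070s
```

```bash
cat > s2.py <<'E'
from ik import *
q=np.array([0,48,-26,127,172,31,-60.])
R=Rt(32.5,40);o=R[:,2]
def chk(nm,g,yaw,th,q0):
    R=Rt(yaw,th);x,a,b=ik(np.array(g)+8*R[:,2],R,q0,.02);print(nm,x.round(),round(a),round(b),'m',round(margin(x)));return x
g=chk('grasp',[606,229,100],32.5,40,q)
s=chk('stand',np.array([606,229,100])-110*o,32.5,40,g)
l=chk('lift',[540,186,205],32.5,40,g)
for th in (30,40):
  b=chk(f'box{th}',[560,-195,195],-4.5,th,l+[38,0,0,0,0,0,0])
b=chk('box',[560,-195,195],-4.5,40,l+[38,0,0,0,0,0,0])
for dy in (-40,40): chk('shake',[560,-195+dy,195],-4.5,40,b)
h=np.array([652,-203,80])
for th in (10,25,40):
 x=b
 for a in (86,60,30,0):
  c=np.radians(a);x=chk(f'lid{th}/{a}',h+[-210*np.cos(c),0,210*np.sin(c)],-4.5,th,x)
np.save('stand.npy',s)
E
python3 s2.py
```

```text
grasp [  7.  51. -37. 127. 159.  33. -44.] 0 0 m 14
stand [ 19.  42. -51. 136. 146.  31. -33.] 0 0 m 5
lift [ 21.  39. -53. 136. 143.  29. -31.] 0 0 m 5
box30 [ 59.  41. -57. 126.  99.  25.  13.] 0 0 m 12
box40 [ 61.  43. -55. 133. 139.  29. -24.] 0 0 m 8
box [ 61.  43. -55. 133. 139.  29. -24.] 0 0 m 8
shake [ 67.  46. -59. 130. 133.  27. -13.] 0 0 m 11
shake [ 54.  41. -53. 136. 141.  32. -32.] 0 0 m 6
lid10/86 [ 40.  36. -39.  91.  26.  53.  79.] 0 0 m 32
lid10/60 [ 46.  30. -40. 106.  26.  42.  80.] 0 0 m 29
lid10/30 [ 54.  34. -45. 121.  44.  30.  64.] 0 0 m 17
lid10/0 [ 52.  45. -42. 129.  83.  25.  29.] 0 0 m 12
lid25/86 [ 52.  35. -52. 105.  44.  33.  63.] 0 0 m 20
lid25/60 [ 62.  32. -57. 119.  55.  26.  53.] 0 0 m 13
lid25/30 [ 67.  38. -59. 133.  95.  24.  17.] 0 0 m 8
lid25/0 [ 70.  65. -70. 140. 117.  52.   4.] 0 0 m 1
lid40/86 [ 59.  35. -57. 118.  94.  19.  17.] 0 0 m 5
lid40/60 [ 68.  35. -62. 131. 120.  21.  -8.] 0 0 m 7
lid40/30 [ 76.  50. -70. 140. 129.  36.  -8.] 17 2 m 1
lid40/0 [ 77.  72. -70. 140. 135.  51.   2.] 43 4 m 1
```

```bash
cat > s3.py <<'E'
from ik import *
from workcell import robot
q0=robot.get_obs()['joint_positions']
R=Rt(32.5,35)
def J(q):
    p,Q=fk(q,K,S);C=[]
    for i in range(7):
        d=q.copy();d[i]+=.1;a,B=fk(d,K,S);C.append(np.r_[(a-p)/300,Ro.from_matrix(B@Q.T).as_rotvec()]/.1)
    return np.array(C).T
def follow(q,T):
    q=q.copy()
    for p,Q in T:
        for _ in range(4):
            a,B=fk(q,K,S);e=np.r_[(p-a)/300,Ro.from_matrix(Q@B.T).as_rotvec()];j=J(q)
            q=np.clip(q+j.T@np.linalg.solve(j@j.T+1e-7*np.eye(6),e),LO,HI)
    a,B=fk(q,K,S);return q,np.linalg.norm(p-a)
def plan(q0,q1,n):
    T=[fk(q0+(q1-q0)*i/n,K,S) for i in range(n+1)]
    return T
if __name__=='__main__':
    g=np.array([606,229,100])-90*R[:,2]
    t=ik(g+8*R[:,2],R,np.array([18,45,-51,133,131,32,-16.]),.02);print('stand',t[0].round(),t[1:])
    n=30;T=plan(q0,t[0],n);q,e=follow(q0,T[1:]);print('local',q.round(),e)
    for i in range(0,n+1,5): print(i,T[i][0].round(),(T[i][1][:,2]).round(2))
    for i in range(1,n+1): print(((T[i][0]-T[i-1][0])/10).round(1).tolist(),Ro.from_matrix(T[i][1]@T[i-1][1].T).as_rotvec().round(3).tolist())
E
python3 s3.py
```

```text
stand [ 21.  46. -58. 130. 122.  31. -10.] (np.float64(0.00022648268402174982), np.float64(2.393613458937197e-05))
local [ 19.  34. -48. 130. -63.  13. 169.] 168.10746720106602
0 [534. 189. 393.] [ 0.13  0.15 -0.98]
5 [516.  96. 302.] [ 0.02 -0.18 -0.98]
10 [520.  28. 244.] [ 0.03 -0.4  -0.92]
15 [544.   4. 194.] [ 0.15 -0.45 -0.88]
20 [570.  34. 151.] [ 0.3  -0.33 -0.89]
25 [581. 109. 133.] [ 0.43 -0.06 -0.9 ]
30 [566. 204. 167.] [ 0.48  0.31 -0.82]
[-0.5, -1.9, -2.2] [-0.068, 0.033, -0.037]
[-0.4, -1.9, -2.0] [-0.067, 0.027, -0.033]
[-0.4, -1.9, -1.8] [-0.065, 0.021, -0.029]
[-0.3, -1.8, -1.6] [-0.063, 0.015, -0.024]
[-0.2, -1.7, -1.5] [-0.059, 0.01, -0.02]
[-0.1, -1.6, -1.3] [-0.056, 0.005, -0.015]
[-0.0, -1.5, -1.2] [-0.051, 0.0, -0.01]
[0.1, -1.4, -1.1] [-0.046, -0.004, -0.006]
[0.2, -1.2, -1.1] [-0.041, -0.008, -0.002]
[0.3, -1.1, -1.0] [-0.035, -0.012, 0.002]
[0.4, -0.9, -1.0] [-0.028, -0.015, 0.006]
[0.4, -0.7, -1.0] [-0.021, -0.018, 0.009]
[0.5, -0.5, -1.0] [-0.014, -0.021, 0.012]
[0.5, -0.3, -1.0] [-0.007, -0.023, 0.015]
[0.6, -0.1, -1.0] [0.0, -0.024, 0.016]
[0.6, 0.2, -1.0] [0.008, -0.026, 0.018]
[0.6, 0.4, -0.9] [0.015, -0.026, 0.019]
[0.5, 0.6, -0.9] [0.023, -0.027, 0.02]
[0.5, 0.8, -0.8] [0.03, -0.027, 0.02]
[0.5, 1.0, -0.8] [0.036, -0.026, 0.02]
[0.4, 1.2, -0.7] [0.043, -0.026, 0.02]
[0.3, 1.4, -0.5] [0.049, -0.025, 0.019]
[0.2, 1.5, -0.4] [0.054, -0.024, 0.019]
[0.1, 1.7, -0.2] [0.06, -0.022, 0.018]
[0.0, 1.8, -0.0] [0.064, -0.021, 0.018]
[-0.1, 1.9, 0.2] [0.068, -0.019, 0.018]
[-0.2, 1.9, 0.4] [0.072, -0.017, 0.018]
[-0.3, 1.9, 0.7] [0.074, -0.015, 0.018]
[-0.4, 1.9, 0.9] [0.077, -0.013, 0.018]
[-0.5, 1.9, 1.2] [0.078, -0.012, 0.019]
```

```bash
cat > s4.py <<'E'
from s3 import *
R=Rt(32.5,35);g=np.array([606,229,100])-90*R[:,2]+8*R[:,2]
t=np.array([21,46,-58,130,122,31,-10.])
m=q0.copy();m[0]=-20;m[1]=25;m[2]=10;m[3]=100;m[4]=85;m[5]=50;m[6]=25
n=16;T=plan(q0,m,n);q,e=follow(q0,T[1:]);print('mid',q.round(),e,T[-1][0].round(),T[-1][1][:,2].round(2))
n2=14;T2=plan(q,t,n2);q2,e=follow(q,T2[1:]);print('end',q2.round(),e)
for i in range(1,n+1): print(((T[i][0]-T[i-1][0])/10).round(1).tolist(),Ro.from_matrix(T[i][1]@T[i-1][1].T).as_rotvec().round(3).tolist(),T[i][0].round() if i%4==0 else '')
E
python3 s4.py
```

```text
mid [-56.  47.  76. 100.  13.  14.  78.] 40.963481905479334 [ 738. -128.  497.] [ 0.6  -0.71 -0.36]
end [ -1.  30. -20. 130.   7.  13.  99.] 139.47528302835846
[0.2, -3.3, -1.0] [-0.093, 0.012, -0.065] 
[0.4, -3.3, -0.7] [-0.091, 0.0, -0.062] 
[0.5, -3.2, -0.3] [-0.089, -0.01, -0.059] 
[0.7, -3.1, -0.0] [-0.087, -0.021, -0.055] [552.  59. 372.]
[0.8, -3.0, 0.2] [-0.083, -0.03, -0.049] 
[1.0, -2.8, 0.5] [-0.079, -0.039, -0.043] 
[1.2, -2.6, 0.7] [-0.075, -0.047, -0.037] 
[1.3, -2.3, 0.9] [-0.07, -0.055, -0.029] [595. -48. 396.]
[1.5, -2.1, 1.1] [-0.064, -0.061, -0.022] 
[1.6, -1.8, 1.2] [-0.058, -0.066, -0.014] 
[1.7, -1.5, 1.3] [-0.052, -0.07, -0.006] 
[1.8, -1.2, 1.3] [-0.045, -0.073, 0.003] [ 661. -113.  444.]
[1.9, -0.8, 1.3] [-0.038, -0.075, 0.011] 
[1.9, -0.5, 1.3] [-0.031, -0.076, 0.019] 
[1.9, -0.2, 1.3] [-0.024, -0.076, 0.026] 
[1.9, 0.1, 1.3] [-0.016, -0.075, 0.034] [ 738. -128.  497.]
```

Request:
arm_command(translation=[[0,0,0],[0,0,0],[0,0,0],[0,0,0],[0,0,0]], delta_rot=[[0,0,0],[0,0,0],[0,0,0],[0,0,0],[0,0,0]], hand=[1,1,1,1,1])

```text
t: 3.48
tool_pos: [530.8, 189.9, 387.3]
ee_rot: [176.2, 10.3, -145.4]
contact_force: [-0.0, 0.7, -0.6]
finger_gap: 1.002
grasp_force: 0.0
```

```bash
python3 - <<'E'
from s3 import *
print(q0.round(1))
from fk import D
a,b=np.array(D[1][0]),np.array(D[2][0])
pa,Ra=fk(a,K,S);pb,Rb=fk(b,K,S);rv=Ro.from_matrix(Rb@Ra.T).as_rotvec()
T=[(pa+(pb-pa)*i/10,Ro.from_rotvec(rv*i/10).as_matrix()@Ra) for i in range(1,11)]
print(follow(a,T)[0].round(1),b.round(1))
E
```

```text
[-46.9  19.9  39.8  97.4 -23.4  61.1 125.6]
[-46.4  19.4  39.   96.9 -22.8  61.1 125.1] [-47.   19.6  40.   96.9 -23.2  61.2 125.5]
```

```bash
cat > s5.py <<'E'
from s3 import *
t=np.array([21,46,-58,130,122,31,-10.])
g=np.random.default_rng(1);best=[]
for k in range(60):
    m=np.array([-20,28,0,100,20,60,10.])+ (k>0)*g.uniform(-1,1,7)*[40,10,40,12,50,20,50]
    n=14;T=plan(q0,m,n);q,e=follow(q0,T[1:])
    T2=plan(q,t,n);q2,e2=follow(q,T2[1:])
    zmin=min(p[2] for p,_ in T+T2)
    best.append((e2+e,np.abs(q2-t).max(),k,m.round(),q.round(),q2.round(),round(zmin),round(margin(q2))))
best.sort(key=lambda b:b[0]+b[1])
for b in best[:5]: print(b)
E
time python3 s5.py
```

```text
(np.float64(152.84626719210922), np.float64(82.89437524372156), 59, array([-57.,  20., -23., 112.,  43.,  75., -35.]), array([-122.,   37.,   76.,  112.,    2.,   55.,   15.]), array([-11.,  28.,  -7., 130.,  39.,  13.,  65.]), 78, 0)
(np.float64(169.56522663326933), np.float64(73.87697548334654), 6, array([-13.,  23.,  27., 100.,  21.,  70., -25.]), array([-38.,  41.,  76., 100.,  -9.,  67.,   9.]), array([-15.,  28.,  -2., 130.,  48.,  13.,  55.]), 80, 0)
(np.float64(147.84732314401643), np.float64(104.60260991138237), 48, array([ -0.,  21.,  25., 108., -12.,  65., -20.]), array([-29.,  38.,  76., 108., -36.,  78.,  10.]), array([ -4.,  29., -16., 130.,  17.,  13.,  88.]), 81, 0)
(np.float64(139.82159238634117), np.float64(112.75091763964595), 37, array([-27.,  27.,  31.,  96., -28.,  73., -34.]), array([-48.,  44.,  75.,  96., -49.,  91., -11.]), array([ -2.,  30., -19., 130.,   9.,  13.,  96.]), 79, 0)
(np.float64(147.59784852101583), np.float64(106.86538305606567), 11, array([ 14.,  35.,  31., 104.,  -5.,  71., -19.]), array([ -7.,  55.,  76., 104., -31.,  82.,  16.]), array([ -4.,  29., -17., 130.,  15.,  13.,  90.]), 51, 0)
real	0m10.819s
user	0m11.271s
sys	0m0.073s
```

```bash
cat > s6.py <<'E'
from s3 import *
from scipy.spatial.transform import Slerp
from multiprocessing import Pool
import os
Rg=Rt(32.5,35);pg=np.array([606,229,100])-82*Rg[:,2]
def seg(A,B):
    dr=Ro.from_matrix(B[1]@A[1].T).as_rotvec();n=int(np.ceil(max(np.linalg.norm(B[0]-A[0])/38,np.linalg.norm(dr)/.11,1)))
    return [(A[0]+(B[0]-A[0])*i/n,Ro.from_rotvec(dr*i/n).as_matrix()@A[1]) for i in range(1,n+1)]
def run(q,T):
    q=q.copy();mm=99
    for p,Q in T:
        for _ in range(2):
            a,B=fk(q,K,S);e=np.r_[(p-a)/300,Ro.from_matrix(Q@B.T).as_rotvec()];j=J(q)
            q=np.clip(q+j.T@np.linalg.solve(j@j.T+1e-6*np.eye(6),e),LO,HI)
        mm=min(mm,margin(q))
    a,B=fk(q,K,S);return q,np.linalg.norm(p-a)+100*np.linalg.norm(Ro.from_matrix(Q@B.T).as_rotvec()),mm
def trial(k):
    g=np.random.default_rng(k);nw=g.integers(1,4)
    W=[]
    for _ in range(nw):
        p=np.array([g.uniform(380,620),g.uniform(-250,180),g.uniform(220,480)])
        f=Ro.from_euler('xyz',[g.uniform(-50,50),-g.uniform(-30,50),0],degrees=True)*Ro.from_euler('z',g.uniform(90,270),degrees=True)*Ro.from_euler('x',180,degrees=True)
        W.append((p,f.as_matrix()))
    A=fk(q0,K,S);T=[]
    for w in W+[(pg,Rg)]: T+=seg(A,w);A=w
    q,e,m=run(q0,T)
    return e-min(m,3)*3-min(margin(q),12)*2+len(T)*.3,k,e,m,len(T),q.round(),W
if __name__=='__main__':
    with Pool(os.cpu_count()) as P: r=P.map(trial,range(4000),20)
    r.sort(key=lambda x:x[0])
    for x in r[:4]: print(x[:6],[(w[0].round(),w[1][:,2].round(2),w[1][:,0].round(2)) for w in x[6]])
E
nproc; time OMP_NUM_THREADS=1 timeout 400 python3 s6.py
```

```text
4
(np.float64(-16.28062236189279), 3566, np.float64(0.006555326220170662), np.float64(0.0), 22, array([ 22.,  47., -60., 130., 121.,  33.,  -8.])) [(array([496.,   9., 247.]), array([ 0.66,  0.37, -0.66]), array([-0.53, -0.39, -0.75])), (array([456.,   1., 308.]), array([ 0.63, -0.24, -0.74]), array([-0.64, -0.71, -0.31]))]
(np.float64(-15.873132490790226), 2698, np.float64(0.03299435606394588), np.float64(4.594193184038396), 53, array([ 16.,  42., -49., 130., 131.,  25., -20.])) [(array([ 586., -211.,  400.]), array([ 0.04, -0.46, -0.89]), array([-0.64, -0.7 ,  0.33])), (array([426.,  78., 453.]), array([ 0.53,  0.54, -0.66]), array([-0.84,  0.23, -0.49])), (array([444., -59., 352.]), array([ 0.25, -0.77, -0.59]), array([-0.72,  0.25, -0.64]))]
(np.float64(-14.27893253215913), 1886, np.float64(0.09405424534600951), np.float64(0.0), 28, array([ -28.,   33.,   17.,  130.,  230.,   25., -127.])) [(array([391., -54., 362.]), array([ 0.5 , -0.67, -0.54]), array([-0.7 ,  0.04, -0.71])), (array([406., 159., 245.]), array([ 0.69,  0.25, -0.68]), array([-0.67, -0.14, -0.73]))]
(np.float64(-12.634951570171651), 1913, np.float64(0.008215796195204707), np.float64(0.0), 34, array([ 17.,  43., -51., 130., 128.,  27., -17.])) [(array([427., 109., 277.]), array([ 0.72,  0.03, -0.69]), array([-0.69,  0.08, -0.72])), (array([441., 157., 405.]), array([ 0.74, -0.06, -0.67]), array([-0.13, -0.99, -0.05]))]
real	2m8.048s
user	8m21.130s
sys	0m0.201s
```

```bash
cat > s7.py <<'E'
from s6 import *
W=trial(2698)[6];A=fk(q0,K,S);q=q0
from workcell import robot
o=robot.get_obs();A=(o['tool_pos'],Ro.from_euler('xyz',o['ee_rot'],degrees=True).as_matrix())
for w in W+[(pg,Rg)]:
    T=seg(A,w);n=len(T);dr=Ro.from_matrix(w[1]@A[1].T).as_rotvec();q,e,m=run(q,T)
    print(n,((w[0]-A[0])/10/n).round(2).tolist(),(dr/n).round(4).tolist(),q.round(),round(m,1));A=w
E
python3 s7.py
```

```text
11 [0.5, -3.64, 0.11] [-0.0588, 0.0105, 0.0228] [-26.  30.  48.  89.   4.  59. 155.] 13.4
15 [-1.07, 1.93, 0.36] [0.0864, -0.03, -0.0553] [-29.  -7.  42. 130. -58.  45. 140.] 4.6
14 [0.13, -0.98, -0.72] [-0.0827, 0.0141, -0.0617] [ -4.  22. -34. 126.  65.  78. -23.] 10.6
13 [0.94, 2.02, -1.42] [0.0441, 0.0118, 0.1] [ 16.  42. -49. 130. 131.  25. -20.] 6.5
```

Request:
arm_command(translation=[[0.5,-3.64,0.15],[0.5,-3.64,0.15],[0.5,-3.64,0.15],[0.5,-3.64,0.15],[0.5,-3.64,0.15]], delta_rot=[[-0.0588,0.0105,0.0228],[-0.0588,0.0105,0.0228],[-0.0588,0.0105,0.0228],[-0.0588,0.0105,0.0228],[-0.0588,0.0105,0.0228]], hand=[1,1,1,1,1])

```text
t: 3.9
tool_pos: [556.4, 6.3, 395.6]
ee_rot: [-172.3, -2.6, -138.0]
contact_force: [-0.5, -0.1, -0.7]
finger_gap: 0.999
grasp_force: 0.0
```

Request:
arm_command(translation=[[0.5,-3.64,0.15],[0.5,-3.64,0.15],[0.5,-3.64,0.15],[0.5,-3.64,0.15],[0.5,-3.64,0.15]], delta_rot=[[-0.0588,0.0105,0.0228],[-0.0588,0.0105,0.0228],[-0.0588,0.0105,0.0228],[-0.0588,0.0105,0.0228],[-0.0588,0.0105,0.0228]], hand=[1,1,1,1,1])

```text
t: 4.32
tool_pos: [581.5, -175.5, 403.0]
ee_rot: [-162.3, -16.6, -133.0]
contact_force: [1.0, 0.3, -0.3]
finger_gap: 1.0
grasp_force: 0.0
```

Request:
arm_command(translation=[[0.5,-3.64,0.15],[-1.07,1.93,0.36],[-1.07,1.93,0.36],[-1.07,1.93,0.36],[-1.07,1.93,0.36]], delta_rot=[[-0.0588,0.0105,0.0228],[0.0864,-0.03,-0.0553],[0.0864,-0.03,-0.0553],[0.0864,-0.03,-0.0553],[0.0864,-0.03,-0.0553]], hand=[1,1,1,1,1])

```text
t: 4.73
tool_pos: [543.3, -132.4, 419.0]
ee_rot: [-170.7, -0.7, -143.6]
contact_force: [-0.4, -0.8, -0.4]
finger_gap: 1.004
grasp_force: 0.0
```

Request:
arm_command(translation=[[-1.07,1.93,0.36],[-1.07,1.93,0.36],[-1.07,1.93,0.36],[-1.07,1.93,0.36],[-1.07,1.93,0.36]], delta_rot=[[0.0864,-0.03,-0.0553],[0.0864,-0.03,-0.0553],[0.0864,-0.03,-0.0553],[0.0864,-0.03,-0.0553],[0.0864,-0.03,-0.0553]], hand=[1,1,1,1,1])

```text
t: 5.15
tool_pos: [489.7, -36.2, 437.3]
ee_rot: [171.0, 18.3, -162.6]
contact_force: [-0.7, -0.5, 0.7]
finger_gap: 1.004
grasp_force: 0.0
```

Request:
arm_command(translation=[[-1.07,1.93,0.36],[-1.07,1.93,0.36],[-1.07,1.93,0.36],[-1.07,1.93,0.36],[-1.07,1.93,0.36]], delta_rot=[[0.0864,-0.03,-0.0553],[0.0864,-0.03,-0.0553],[0.0864,-0.03,-0.0553],[0.0864,-0.03,-0.0553],[0.0864,-0.03,-0.0553]], hand=[1,1,1,1,1])

```text
t: 5.57
tool_pos: [436.0, 59.9, 455.2]
ee_rot: [144.9, 28.8, 170.6]
contact_force: [0.6, 0.7, 0.3]
finger_gap: 1.004
grasp_force: 0.0
```

```bash
python3 - <<'E'
from s6 import *
from h import rem
W=trial(2698)[6]
rem(*W[1]);rem(*W[2])
o=robot.get_obs();A=(o['tool_pos'],Ro.from_euler('xyz',o['ee_rot'],degrees=True).as_matrix());q=o['joint_positions']
for w in [W[2],(pg,Rg)]:
    T=seg(A,w);n=len(T);dr=Ro.from_matrix(w[1]@A[1].T).as_rotvec();q,e,m=run(q,T)
    print(n,((w[0]-A[0])/10/n).round(2).tolist(),(dr/n).round(4).tolist(),q.round(),round(m,1));A=w
E
```

```text
d cm [-1.    1.82 -0.22] rot [ 0.084 -0.027 -0.05 ] q [-30.  -7.  42. 125. -49.  45. 133.] t 5.57
d cm [  0.83 -11.91 -10.32] rot [-1.1    0.109 -0.892] q [-30.  -7.  42. 125. -49.  45. 133.] t 5.57
13 [0.06, -0.92, -0.79] [-0.0846, 0.0084, -0.0686] [-16.  20. -18. 126.  63.  72. -20.] 12.8
13 [0.94, 2.02, -1.42] [0.0441, 0.0118, 0.1] [ 10.  38. -40. 130. 142.  20. -33.] 6.5
```

Request:
arm_command(translation=[[-1.0,1.82,-0.2],[0.13,-0.98,-0.72],[0.13,-0.98,-0.72],[0.13,-0.98,-0.72],[0.13,-0.98,-0.72]], delta_rot=[[0.084,-0.027,-0.05],[-0.0827,0.0141,-0.0617],[-0.0827,0.0141,-0.0617],[-0.0827,0.0141,-0.0617],[-0.0827,0.0141,-0.0617]], hand=[1,1,1,1,1])

```text
t: 5.98
tool_pos: [428.0, 46.6, 427.3]
ee_rot: [157.4, 30.4, 163.0]
contact_force: [-0.9, 0.3, -0.7]
finger_gap: 0.998
grasp_force: 0.0
```

Request:
arm_command(translation=[[0.13,-0.98,-0.72],[0.13,-0.98,-0.72],[0.13,-0.98,-0.72],[0.13,-0.98,-0.72],[0.13,-0.98,-0.72]], delta_rot=[[-0.0827,0.0141,-0.0617],[-0.0827,0.0141,-0.0617],[-0.0827,0.0141,-0.0617],[-0.0827,0.0141,-0.0617],[-0.0827,0.0141,-0.0617]], hand=[1,1,1,1,1])

```text
t: 6.4
tool_pos: [427.7, 14.7, 399.0]
ee_rot: [175.9, 31.5, 161.2]
contact_force: [-1.0, -0.8, -0.5]
finger_gap: 0.996
grasp_force: 0.0
```

Request:
arm_command(translation=[[0.13,-0.98,-0.72],[0.13,-0.98,-0.72],[0.13,-0.98,-0.72],[0.13,-0.98,-0.72],[0.13,-0.98,-0.72]], delta_rot=[[-0.0827,0.0141,-0.0617],[-0.0827,0.0141,-0.0617],[-0.0827,0.0141,-0.0617],[-0.0827,0.0141,-0.0617],[-0.0827,0.0141,-0.0617]], hand=[1,1,1,1,1])

```text
t: 6.82
tool_pos: [431.5, -28.2, 365.5]
ee_rot: [-159.1, 34.7, 159.1]
contact_force: [-0.4, -0.0, -0.7]
finger_gap: 0.999
grasp_force: 0.0
```

```bash
python3 - <<'E'
from s6 import *
from h import rem
W=trial(2698)[6]
rem(*W[2])
o=robot.get_obs();A=(o['tool_pos'],Ro.from_euler('xyz',o['ee_rot'],degrees=True).as_matrix());q=o['joint_positions']
for w in [(pg,Rg)]:
    T=seg(A,w);n=len(T);dr=Ro.from_matrix(w[1]@A[1].T).as_rotvec();q,e,m=run(q,T)
    print(n,((w[0]-A[0])/10/n).round(2).tolist(),(dr/n).round(4).tolist(),q.round(),round(m,1));A=w
for i in range(0,n,3): print(T[i][0].round(),T[i][1][:,2].round(2))
E
```

```text
d cm [ 1.28 -3.1  -1.34] rot [-0.275  0.006 -0.171] q [  1.   8. -36. 127.  54.  60.  -6.] t 6.82
11 [1.23, 2.11, -1.8] [0.0286, 0.0025, 0.103] [ 13.  40. -44. 130. 136.  23. -26.] 6.2
[444.  -7. 347.] [ 0.42 -0.46 -0.78]
[481.  56. 293.] [ 0.52 -0.24 -0.82]
[517. 119. 239.] [ 0.56 -0.   -0.83]
[554. 183. 185.] [ 0.51  0.23 -0.83]
```

Request:
arm_command(translation=[[1.23,2.1,-1.8],[1.23,2.1,-1.8],[1.23,2.1,-1.8],[1.23,2.1,-1.8],[1.23,2.1,-1.8]], delta_rot=[[0.0286,0.0025,0.103],[0.0286,0.0025,0.103],[0.0286,0.0025,0.103],[0.0286,0.0025,0.103],[0.0286,0.0025,0.103]], hand=[1,1,1,1,1])

```text
t: 7.23
tool_pos: [492.4, 78.9, 273.7]
ee_rot: [-168.9, 32.5, -176.2]
contact_force: [1.1, -1.2, 1.1]
finger_gap: 1.001
grasp_force: 0.0
```

Request:
arm_command(translation=[[1.23,2.1,-1.8],[1.23,2.1,-1.8],[1.23,2.1,-1.8],[0.6,1.0,-0.9],[0,0,0]], delta_rot=[[0.0286,0.0025,0.103],[0.0286,0.0025,0.103],[0.0286,0.0025,0.103],[0.0286,0.0025,0.103],[0.0286,0.0025,0.103]], hand=[1,1,1,1,1])

```text
t: 7.65
tool_pos: [535.0, 153.4, 209.9]
ee_rot: [-178.7, 34.0, -151.8]
contact_force: [1.1, -0.4, -0.3]
finger_gap: 1.001
grasp_force: 0.0
```

```bash
python3 - <<'E'
from h import *
R=Rt(32.5,35); g=np.array([606,229,101])
rem(g-82*R[:,2],R);rem(g+8*R[:,2],R)
np.save('P2.npy',wpose());save('wrist','w2')
E
```

```text
d cm [ 3.13  5.03 -4.17] rot [ 0.026 -0.006  0.089] q [ 16.  29. -43. 133. 126.  18. -22.] t 7.65
d cm [  7.49   7.8  -11.55] rot [ 0.026 -0.006  0.089] q [ 16.  29. -43. 133. 126.  18. -22.] t 7.65
```

View pics/w2.png

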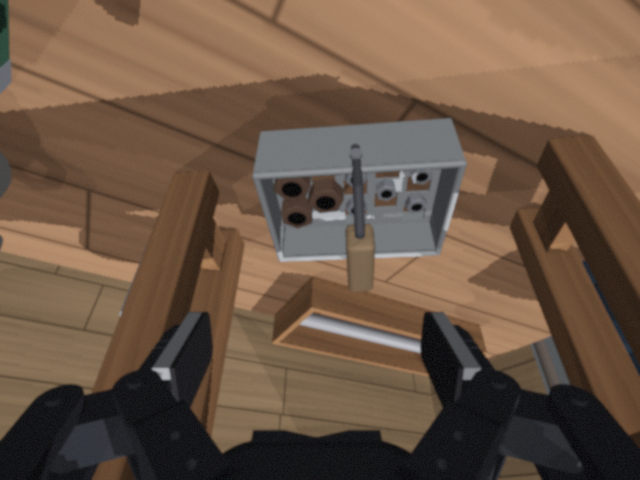

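Wrist view: sieve ahead and square, rim corners at (257,172), (463,160), (438,253), (277,261), the grip spans (360,226)–(361,290). The three large nuts are on the left and the five small ones right of the middle.

Request:
arm_command(translation=[[1.0,1.7,-1.4],[1.0,1.7,-1.4],[1.1,1.6,-1.3],[0,0,0]], delta_rot=[[0.009,-0.002,0.03],[0.009,-0.002,0.03],[0.009,-0.002,0.03],[0,0,0]], hand=[1,1,1,1])

```text
t: 8.03
tool_pos: [567.6, 201.9, 168.6]
ee_rot: [-180.0, 35.1, -148.0]
contact_force: [0.5, 0.8, 0.9]
finger_gap: 1.001
grasp_force: 0.0
```

```bash
python3 - <<'E'
from h import *
P=np.load('P2.npy')
C=np.array([wplane(P,*p,55) for p in [(257,172),(463,160),(438,253),(277,261)]]);print(C.mean(0))
d=C[1]-C[0];e=C[2]-C[3];print('yaw',np.degrees(np.arctan2(-d[0],d[1])),np.degrees(np.arctan2(-e[0],e[1])),np.linalg.norm(d))
print([wplane(P,*p,113) for p in [(360,226),(361,258)]])
R=Rt(32.5,35); g=np.array([606,229,101]);rem(g-82*R[:,2],R);rem(g+8*R[:,2],R)
E
```

```text
[615.75  233.575  55.   ]
yaw 32.7853137898996 34.05366311631227 158.0815295978629
[array([566.3, 201.6, 113. ]), array([598. , 223.1, 113. ])]
d cm [-0.13  0.18 -0.04] rot [-0.     0.001  0.01 ] q [ 13.  39. -45. 129. 130.  23. -22.] t 8.03
d cm [ 4.23  2.96 -7.42] rot [-0.     0.001  0.01 ] q [ 13.  39. -45. 129. 130.  23. -22.] t 8.03
```

Request:
arm_command(translation=[[1.05,0.74,-1.85],[1.05,0.74,-1.85],[1.05,0.74,-1.85],[1.05,0.74,-1.85],[0,0,0]], delta_rot=[[0,0,0.005],[0,0,0.005],[0,0,0],[0,0,0],[0,0,0]], hand=[1,1,1,1,1])

```text
t: 8.45
tool_pos: [608.7, 230.2, 93.8]
ee_rot: [-179.9, 34.9, -147.5]
contact_force: [0.5, 0.2, -0.1]
finger_gap: 1.003
grasp_force: 0.0
```

Request:
arm_command(translation=[[0,0,0],[0,0,0],[0,0,0],[0,0,0],[0,0,0]], delta_rot=[[0,0,0],[0,0,0],[0,0,0],[0,0,0],[0,0,0]], hand=[0,0,0,0,0], force=90)

```text
t: 8.87
tool_pos: [608.7, 229.8, 97.9]
ee_rot: [-179.7, 35.2, -147.2]
contact_force: [0.4, 0.0, 0.3]
finger_gap: 0.298
grasp_force: 0.0
```

Request:
arm_command(translation=[[0,0,0],[0,0,0],[0,0,0],[0,0,0],[0,0,0]], delta_rot=[[0,0,0],[0,0,0],[0,0,0],[0,0,0],[0,0,0]], hand=[0,0,0,0,0])

```text
t: 9.28
tool_pos: [608.9, 229.8, 98.0]
ee_rot: [-179.7, 35.2, -147.2]
contact_force: [-2.7, -2.9, 6.7]
finger_gap: 0.239
grasp_force: 88.6
```

Request:
arm_command(translation=[[0,0,0.2],[0,0,0.4],[0,0,0.6],[0,0,0.7],[0,0,0.6]], delta_rot=[[0,0,0],[0,0,0],[0,0,0],[0,0,0],[0,0,0]], hand=[0,0,0,0,0])

```text
t: 9.7
tool_pos: [608.2, 230.1, 122.2]
ee_rot: [-179.8, 35.1, -147.3]
contact_force: [0.2, -0.8, -6.5]
finger_gap: 0.242
grasp_force: 88.4
```

Request:
arm_command(translation=[[-0.25,-0.16,0.4],[-0.5,-0.32,0.3],[-0.75,-0.48,0.3],[-0.95,-0.6,0.5],[-1.05,-0.67,0.7]], delta_rot=[[0,0,0],[0,0,0],[0,0,0],[0,0,0],[0,0,0]], hand=[0,0,0,0,0])

```text
t: 10.12
tool_pos: [572.0, 207.1, 143.3]
ee_rot: [-179.8, 35.0, -147.3]
contact_force: [-0.8, 0.8, -5.9]
finger_gap: 0.241
grasp_force: 88.4
```

```bash
python3 - <<'E'
from s6 import *
o=robot.get_obs();q=o['joint_positions'];A=(o['tool_pos'],Ro.from_euler('xyz',o['ee_rot'],degrees=True).as_matrix())
print(A[0].round(1),o['ee_rot'].round(1),o['contact_force'].round(1),q.round())
R1=Ro.from_euler('z',-36.7,degrees=True).as_matrix()@A[1]
a=np.array([533,182,195.]);T=seg(A,(a,A[1]))
q,e,m=run(q,T);print(q.round(),e,m)
for f in np.linspace(0,1,25)[1:]:
    az=np.radians(18.8-38.1*f);r=563+20*f
    p=np.array([r*np.cos(az),r*np.sin(az),195]);q,e,mm=run(q,[(p,Ro.from_euler('z',-36.7*f,degrees=True).as_matrix()@A[1])]);m=min(m,mm)
print(q.round(),e,m,p)
for dy in (30,-60,60,-60): 
    T=seg((p,R1),(p+[0,dy,0],R1));p=p+[0,dy,0];q,e,mm=run(q,T);print(q.round(),e,mm)
E
```

```text
[572.  207.1 143.3] [-179.8   35.  -147.3] [-0.8  0.8 -5.9] [ 13.  43. -46. 129. 133.  27. -22.]
[ 19.  36. -49. 134. 133.  22. -24.] 0.024082328730754648 7.016888315575272
[ 54.  35. -43. 131. 138.  17. -27.] 0.001310301573992953 3.4261576078318097 [ 550.23595477 -192.68989095  195.        ]
[ 51.  34. -45. 133. 136.  20. -29.] 0.011271622250923421 6.691746425037737
[ 57.  35. -42. 129. 139.  13. -25.] 0.017339051720319153 0.08382490759526995
[ 51.  34. -45. 133. 136.  20. -29.] 0.011264013161037189 3.450900214014558
[ 57.  35. -42. 129. 139.  13. -25.] 0.017422357570746724 0.1031187861631917
```

```bash
python3 - <<'E'
from s6 import *
o=robot.get_obs();q00=o['joint_positions'];A=(o['tool_pos'],Ro.from_euler('xyz',o['ee_rot'],degrees=True).as_matrix())
for z in (185,195):
 for yaw in (-26,-36.7,-46):
  for dx in (-12,0,12):
   q=q00;a=np.array([533,182,z]);q,e,m=run(q,seg(A,(a,A[1])))
   e1=np.array([550+dx,-193,z])
   r0,r1=np.hypot(*a[:2]),np.hypot(*e1[:2]);z0,z1=np.degrees(np.arctan2(a[1],a[0])),np.degrees(np.arctan2(e1[1],e1[0]))
   for f in np.linspace(0,1,25)[1:]:
    az=np.radians(z0+(z1-z0)*f);r=r0+(r1-r0)*f
    p=np.array([r*np.cos(az),r*np.sin(az),z]);R1=Ro.from_euler('z',yaw*f,degrees=True).as_matrix()@A[1];q,e,mm=run(q,[(p,R1)])
   qa=q;M=[]
   for dy in (30,-60): 
    T=seg((p,R1),(p+[0,dy,0],R1));p=p+[0,dy,0];q,e,mm=run(q,T);M.append(round(mm,1))
   print(z,yaw,dx,qa.round(),M)
E
```

```text
185 -26 -12 [ 60.  38. -46. 131. 145.  13. -19.] [np.float64(1.2), np.float64(0.0)]
185 -26 0 [ 59.  38. -45. 129. 143.  13. -18.] [np.float64(0.4), np.float64(0.0)]
185 -26 12 [ 57.  38. -44. 128. 142.  13. -17.] [np.float64(0.0), np.float64(0.0)]
185 -36.7 -12 [ 56.  36. -45. 133. 140.  20. -28.] [np.float64(6.2), np.float64(2.8)]
185 -36.7 0 [ 54.  36. -44. 132. 139.  19. -27.] [np.float64(7.9), np.float64(1.9)]
185 -36.7 12 [ 52.  36. -43. 130. 138.  18. -27.] [np.float64(7.7), np.float64(1.1)]
185 -46 -12 [ 50.  35. -44. 134. 134.  26. -34.] [np.float64(5.4), np.float64(6.9)]
185 -46 0 [ 49.  35. -42. 133. 133.  25. -34.] [np.float64(7.0), np.float64(8.5)]
185 -46 12 [ 47.  36. -41. 131. 132.  24. -33.] [np.float64(8.7), np.float64(7.8)]
195 -26 -12 [ 61.  36. -47. 130. 142.  13. -17.] [np.float64(0.0), np.float64(0.0)]
195 -26 0 [ 59.  36. -46. 129. 140.  13. -15.] [np.float64(0.0), np.float64(0.0)]
195 -26 12 [ 58.  36. -44. 127. 137.  13. -14.] [np.float64(0.0), np.float64(0.0)]
195 -36.7 -12 [ 56.  35. -45. 133. 139.  18. -27.] [np.float64(6.7), np.float64(0.9)]
195 -36.7 0 [ 54.  35. -43. 131. 138.  17. -27.] [np.float64(6.7), np.float64(0.1)]
195 -36.7 12 [ 52.  35. -42. 130. 137.  16. -26.] [np.float64(5.7), np.float64(0.0)]
195 -46 -12 [ 50.  34. -43. 134. 133.  24. -34.] [np.float64(5.8), np.float64(7.4)]
195 -46 0 [ 49.  34. -42. 132. 132.  23. -33.] [np.float64(7.5), np.float64(6.7)]
195 -46 12 [ 47.  34. -40. 131. 130.  22. -32.] [np.float64(9.1), np.float64(5.8)]
```

Request:
arm_command(translation=[[-1.05,-0.67,0.9],[-0.95,-0.6,1.0],[-0.75,-0.48,0.9],[-0.55,-0.35,0.8],[-0.4,-0.25,0.6]], delta_rot=[[0,0,0],[0,0,0],[0,0,0],[0,0,0],[0,0,0]], hand=[0,0,0,0,0])

```text
t: 10.53
tool_pos: [534.8, 183.4, 186.0]
ee_rot: [-179.8, 35.1, -147.2]
contact_force: [0.1, -0.6, -6.3]
finger_gap: 0.243
grasp_force: 88.4
```

```bash
python3 - <<'E'
from h import *
o=robot.get_obs();p=o['tool_pos'];e=np.array([550,-192.])
w=np.r_[.1,.3,.5,.7,.9,np.ones(15),.9,.7,.5,.3,.1];c=np.cumsum(w)/w.sum()
z0,z1=np.arctan2(p[1],p[0]),np.arctan2(e[1],e[0]);r0,r1=np.hypot(*p[:2]),np.hypot(*e)
az=z0+(z1-z0)*c;r=r0+(r1-r0)*c
P=np.c_[r*np.cos(az),r*np.sin(az)];d=np.diff(np.r_[p[None,:2],P],axis=0)/10
print(p,o['ee_rot'],len(w),-.803/w.sum());print(d.round(2).tolist())
E
```

```text
[534.76513909 183.38817462 186.00405131] [-179.75902751   35.05135336 -147.24572662] 25 -0.04015
[[0.07, -0.18], [0.2, -0.53], [0.33, -0.88], [0.43, -1.25], [0.52, -1.62], [0.52, -1.82], [0.46, -1.84], [0.39, -1.86], [0.33, -1.87], [0.27, -1.89], [0.21, -1.9], [0.14, -1.91], [0.08, -1.91], [0.02, -1.92], [-0.05, -1.92], [-0.11, -1.92], [-0.18, -1.92], [-0.24, -1.91], [-0.3, -1.91], [-0.37, -1.9], [-0.39, -1.7], [-0.34, -1.32], [-0.26, -0.94], [-0.16, -0.56], [-0.06, -0.19]]
```

Request:
arm_command(translation=[[0.07,-0.18,0.1],[0.2,-0.53,0.1],[0.33,-0.88,0],[0.43,-1.25,0],[0.52,-1.62,0]], delta_rot=[[0,0,-0.004],[0,0,-0.012],[0,0,-0.02],[0,0,-0.028],[0,0,-0.036]], hand=[0,0,0,0,0])

```text
t: 10.95
tool_pos: [552.5, 139.0, 187.4]
ee_rot: [-179.8, 35.1, -153.2]
contact_force: [-0.1, 0.8, -7.8]
finger_gap: 0.24
grasp_force: 88.5
```

Request:
arm_command(translation=[[0.52,-1.82,0],[0.46,-1.84,0],[0.39,-1.86,0],[0.33,-1.87,0],[0.27,-1.89,0]], delta_rot=[[0,0,-0.04],[0,0,-0.04],[0,0,-0.04],[0,0,-0.04],[0,0,-0.04]], hand=[0,0,0,0,0])

```text
t: 11.37
tool_pos: [572.2, 44.2, 187.2]
ee_rot: [-179.8, 35.1, -164.8]
contact_force: [0.4, 0.5, -6.0]
finger_gap: 0.242
grasp_force: 88.4
```

Request:
arm_command(translation=[[0.21,-1.9,0],[0.14,-1.91,0],[0.08,-1.91,0],[0.02,-1.92,0],[-0.05,-1.92,0]], delta_rot=[[0,0,-0.04],[0,0,-0.04],[0,0,-0.04],[0,0,-0.04],[0,0,-0.04]], hand=[0,0,0,0,0])

```text
t: 11.78
tool_pos: [575.7, -51.4, 187.2]
ee_rot: [-179.8, 35.1, -176.2]
contact_force: [-0.2, -0.0, -6.5]
finger_gap: 0.242
grasp_force: 88.5
```

Request:
arm_command(translation=[[-0.11,-1.92,0],[-0.18,-1.92,0],[-0.24,-1.91,0],[-0.3,-1.91,0],[-0.37,-1.9,0]], delta_rot=[[0,0,-0.04],[0,0,-0.04],[0,0,-0.04],[0,0,-0.04],[0,0,-0.04]], hand=[0,0,0,0,0])

```text
t: 12.2
tool_pos: [563.3, -146.2, 187.7]
ee_rot: [-179.8, 35.1, 172.4]
contact_force: [0.6, -0.7, -6.4]
finger_gap: 0.238
grasp_force: 88.4
```

Request:
arm_command(translation=[[-0.39,-1.7,0],[-0.34,-1.32,0],[-0.26,-0.94,0],[-0.16,-0.56,0],[-0.06,-0.19,0]], delta_rot=[[0,0,-0.036],[0,0,-0.028],[0,0,-0.02],[0,0,-0.012],[0,0,-0.004]], hand=[0,0,0,0,0])

```text
t: 12.62
tool_pos: [551.3, -192.1, 187.8]
ee_rot: [-179.8, 35.1, 166.8]
contact_force: [-0.0, 0.5, -6.4]
finger_gap: 0.239
grasp_force: 88.5
```

```bash
python3 - <<'E'
from h import *
o=robot.get_obs();print(o['joint_positions'].round(),o['tool_pos'],o['ee_rot'])
save('wrist','w3');save('top','t3')
a=cv2.imread('pics/w3.png')[0:300,100:640];b=cv2.imread('pics/t3.png')[180:330,280:480]
c=np.zeros((600,800,3),np.uint8);a=cv2.resize(a,(540,300));c[:300,:540]=a;c[300:,:400]=cv2.resize(b,(400,300));cv2.imwrite('pics/m3.png',c)
E
```

```text
[ 46.  33. -40. 132. 130.  24. -33.] [ 551.33646677 -192.09341614  187.75712722] [-179.75860787   35.12552502  166.81771592]
```

View pics/m3.png

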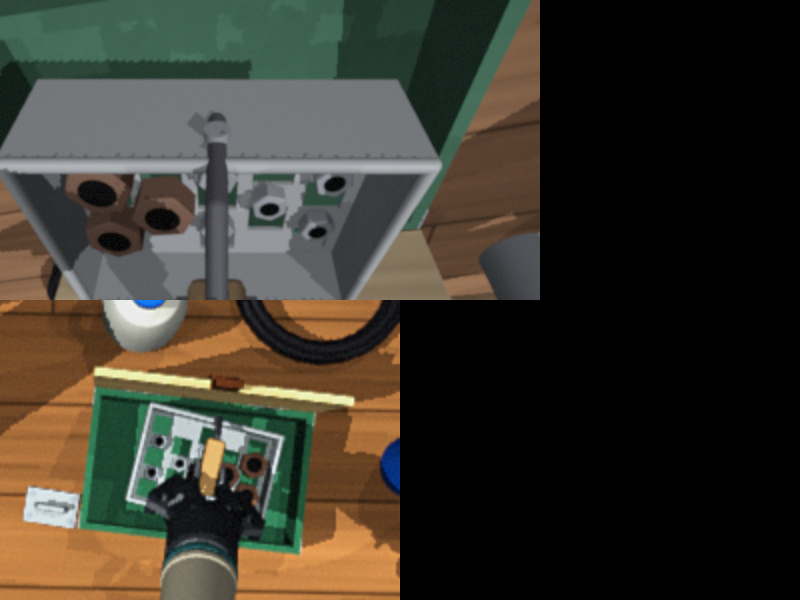

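The nuts have not shifted during the carry, and the sieve is well inside the box outline, with the lid upright behind it. Now shaking side to side.

Request:
arm_command(translation=[[0.5,2.15,0],[-0.5,-2.15,0],[-0.5,-2.15,0],[0.5,2.15,0],[0.5,2.15,0]], delta_rot=[[0,0,0],[0,0,0],[0,0,0],[0,0,0],[0,0,0]], hand=[0,0,0,0,0])

```text
t: 13.13
tool_pos: [556.2, -173.4, 187.7]
ee_rot: [-179.7, 35.2, 166.5]
contact_force: [0.7, 0.7, -5.6]
finger_gap: 0.242
grasp_force: 90.3
```

Request:
arm_command(translation=[[-0.5,-2.15,0],[-0.5,-2.15,0],[0.5,2.15,0],[0,0,0],[0,0,0]], delta_rot=[[0,0,0],[0,0,0],[0,0,0],[0,0,0],[0,0,0]], hand=[0,0,0,0,0])

```text
t: 13.55
tool_pos: [552.3, -189.2, 188.1]
ee_rot: [-179.8, 35.1, 167.1]
contact_force: [0.6, 0.3, -5.6]
finger_gap: 0.24
grasp_force: 91.1
```

```bash
cat > look.py <<'E'
import sys
from h import *
n=sys.argv[1];o=robot.get_obs();print(o['joint_positions'].round(),o['tool_pos'].round(1),o['ee_rot'].round(1),o['t'])
a=camera('wrist')[:,:,::-1][0:400,60:640];b=camera('top')[:,:,::-1][200:320,310:450]
c=np.zeros((600,800,3),np.uint8);c[:400,:580]=a;c[360:,520:800]=cv2.resize(b,(280,240),interpolation=cv2.INTER_CUBIC);cv2.imwrite(f'pics/{n}.png',c)
E
python3 look.py k1
```

```text
[ 45.  33. -40. 132. 130.  24. -33.] [ 552.3 -189.2  188.1] [-179.8   35.1  167.1] 13.55
```

View pics/k1.png

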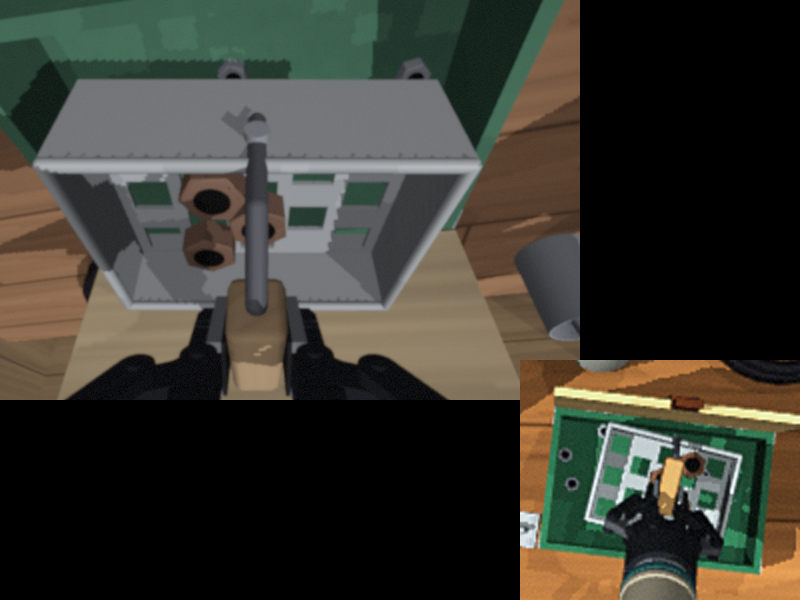

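Wrist and top views together: no small nut visible in the sieve, the three large ones remain, and nuts lie in the box (top at (565,455), (572,484), (603,431); wrist at (232,70), (414,70)). One could hide behind the bail, so I shake more.

Request:
arm_command(translation=[[0.5,2.15,0],[-0.5,-2.15,0],[-0.5,-2.15,0],[0.5,2.15,0],[0.5,2.15,0]], delta_rot=[[0,0,0],[0,0,0],[0,0,0],[0,0,0],[0,0,0]], hand=[0,0,0,0,0])

```text
t: 14.07
tool_pos: [555.9, -174.5, 187.5]
ee_rot: [-179.6, 35.2, 166.5]
contact_force: [0.4, 0.8, -5.7]
finger_gap: 0.24
grasp_force: 91.4
```

Request:
arm_command(translation=[[-0.5,-2.15,0],[-0.5,-2.15,0],[0.5,2.15,0],[0.5,2.15,0],[-0.5,-2.15,0]], delta_rot=[[0,0,0],[0,0,0],[0,0,0],[0,0,0],[0,0,0]], hand=[0,0,0,0,0])

```text
t: 14.48
tool_pos: [555.0, -178.1, 188.6]
ee_rot: [179.7, 35.1, 167.9]
contact_force: [1.4, 5.0, -5.5]
finger_gap: 0.243
grasp_force: 91.8
```

Request:
arm_command(translation=[[-0.5,-2.15,0],[0.5,2.15,0],[0.3,1.1,0],[-0.3,-1.1,0],[0,0,0]], delta_rot=[[0,0,0],[0,0,0],[0,0,0],[0,0,0],[0,0,0]], hand=[0,0,0,0,0])

```text
t: 14.9
tool_pos: [551.6, -192.5, 187.8]
ee_rot: [-179.7, 35.2, 166.9]
contact_force: [0.0, -1.4, -5.2]
finger_gap: 0.244
grasp_force: 91.6
```

```bash
python3 look.py k2; cat > cnt.py <<'E'
import sys
from h import *
# small bright nuts in the box: grey (unsaturated) pixels inside the green floor region, top view, before/after
im=camera('top')[:,:,::-1].copy();cv2.imwrite('pics/cnt.png',im)
m=np.zeros((480,640),np.uint8);cv2.fillPoly(m,[np.array([[333,228],[432,239],[424,300],[328,294]])],255)
hs=cv2.cvtColor(im,cv2.COLOR_BGR2HSV);g=((hs[:,:,1]<70)&(m>0)).astype(np.uint8)
n,l,s,c=cv2.connectedComponentsWithStats(g)
print([(s[i,4],c[i].round().tolist()) for i in range(1,n) if s[i,4]>3])
E
python3 cnt.py
```

```text
[ 45.  33. -39. 132. 131.  24. -33.] [ 551.6 -192.5  187.8] [-179.7   35.2  166.9] 14.9
[(np.int32(2492), [382.0, 265.0]), (np.int32(27), [333.0, 247.0]), (np.int32(14), [366.0, 253.0]), (np.int32(7), [404.0, 255.0]), (np.int32(39), [336.0, 261.0])]
```

The wrist load fell from 6.4 N to 5.6 N, which matches five 17 g nuts. I swing back now.

Request:
arm_command(translation=[[0.06,0.19,0],[0.16,0.56,0],[0.26,0.94,0],[0.34,1.32,0],[0.39,1.7,0]], delta_rot=[[0,0,0.004],[0,0,0.012],[0,0,0.02],[0,0,0.028],[0,0,0.036]], hand=[0,0,0,0,0])

```text
t: 15.47
tool_pos: [564.1, -143.1, 187.8]
ee_rot: [-179.8, 35.1, 172.8]
contact_force: [0.2, -1.2, -5.4]
finger_gap: 0.238
grasp_force: 91.7
```

Request:
arm_command(translation=[[0.37,1.9,0],[0.3,1.91,0],[0.24,1.91,0],[0.18,1.92,0],[0.11,1.92,0]], delta_rot=[[0,0,0.04],[0,0,0.04],[0,0,0.04],[0,0,0.04],[0,0,0.04]], hand=[0,0,0,0,0])

```text
t: 15.88
tool_pos: [575.9, -46.2, 187.8]
ee_rot: [-179.8, 35.1, -175.6]
contact_force: [0.1, 0.8, -5.7]
finger_gap: 0.242
grasp_force: 91.7
```

Request:
arm_command(translation=[[0.05,1.92,0],[-0.02,1.92,0],[-0.08,1.91,0],[-0.14,1.91,0],[-0.21,1.9,0]], delta_rot=[[0,0,0.04],[0,0,0.04],[0,0,0.04],[0,0,0.04],[0,0,0.04]], hand=[0,0,0,0,0])

```text
t: 16.3
tool_pos: [571.5, 49.0, 187.8]
ee_rot: [-179.8, 35.1, -164.2]
contact_force: [1.0, -0.8, -5.6]
finger_gap: 0.243
grasp_force: 91.7
```

Request:
arm_command(translation=[[-0.27,1.89,0],[-0.33,1.87,0],[-0.39,1.86,0],[-0.46,1.84,0],[-0.52,1.82,0]], delta_rot=[[0,0,0.04],[0,0,0.04],[0,0,0.04],[0,0,0.04],[0,0,0.04]], hand=[0,0,0,0,0])

```text
t: 16.72
tool_pos: [551.5, 141.7, 187.8]
ee_rot: [-179.7, 35.1, -152.8]
contact_force: [0.1, -0.1, -6.4]
finger_gap: 0.239
grasp_force: 91.7
```

Request:
arm_command(translation=[[-0.52,1.62,-0.2],[-0.43,1.25,-0.4],[-0.33,0.88,-0.6],[-0.2,0.53,-0.8],[-0.07,0.18,-0.9]], delta_rot=[[0,0,0.036],[0,0,0.028],[0,0,0.02],[0,0,0.012],[0,0,0.004]], hand=[0,0,0,0,0])

```text
t: 17.13
tool_pos: [536.2, 185.4, 158.3]
ee_rot: [-179.8, 35.2, -147.2]
contact_force: [-0.2, -0.2, -5.5]
finger_gap: 0.244
grasp_force: 91.7
```

Request:
arm_command(translation=[[0,0,-1.0],[0,0,-1.0],[0,0,-1.0],[0,0,-0.8],[0,0,-0.6]], delta_rot=[[0,0,0],[0,0,0],[0,0,0],[0,0,0],[0,0,0]], hand=[0,0,0,0,0])

```text
t: 17.55
tool_pos: [536.3, 184.0, 113.2]
ee_rot: [-179.8, 35.0, -147.3]
contact_force: [0.3, 0.6, -5.7]
finger_gap: 0.24
grasp_force: 91.7
```

```bash
python3 cnt.py; python3 - <<'E'
from h import *
o=robot.get_obs();print(o['tool_pos'],o['ee_rot'],o['joint_positions'].round(),o['t'])
np.save('P4.npy',wpose());a=save('wrist','w4');b=cv2.imread('pics/cnt.png')[200:320,310:450]
c=np.zeros((600,800,3),np.uint8);c[:400,:580]=a[:400,60:640,::-1];c[240:,380:]=cv2.resize(b,(420,360),interpolation=cv2.INTER_CUBIC);cv2.imwrite('pics/k4.png',c)
E
```

```text
[(np.int32(45), [352.0, 235.0]), (np.int32(25), [333.0, 247.0]), (np.int32(47), [401.0, 258.0]), (np.int32(40), [336.0, 261.0]), (np.int32(44), [380.0, 272.0])]
[535.93024426 183.78178394 112.41980941] [-179.87229092   34.96895635 -147.39655708] [ 16.  48. -50. 136. 140.  36. -27.] 17.6
```

Five separate nuts counted in the box. I lower the sieve to the bench.

Request:
arm_command(translation=[[0,0,-0.4],[0,0,-0.3],[0,0,-0.2],[0,0,-0.2],[0,0,0]], delta_rot=[[0,0,0],[0,0,0],[0,0,0],[0,0,0],[0,0,0]], hand=[0,0,0,0,0])

```text
t: 18.07
tool_pos: [536.5, 184.2, 103.6]
ee_rot: [-179.8, 35.1, -147.3]
contact_force: [0.2, 0.3, -5.6]
finger_gap: 0.241
grasp_force: 91.7
```

Request:
arm_command(translation=[[0,0,-0.15],[0,0,-0.1],[0,0,-0.1],[0,0,-0.1],[0,0,0]], delta_rot=[[0,0,0],[0,0,0],[0,0,0],[0,0,0],[0,0,0]], hand=[0,0,0,0,0])

```text
t: 18.48
tool_pos: [536.5, 184.3, 99.1]
ee_rot: [-179.8, 35.1, -147.3]
contact_force: [0.2, 0.8, -4.8]
finger_gap: 0.244
grasp_force: 91.8
```

Request:
arm_command(translation=[[0,0,-0.1],[0,0,-0.05],[0,0,0],[0,0,0]], delta_rot=[[0,0,0],[0,0,0],[0,0,0],[0,0,0]], hand=[0,0,0,0])

```text
t: 18.82
tool_pos: [536.8, 184.5, 98.0]
ee_rot: [-179.7, 35.2, -147.3]
contact_force: [-0.9, 0.1, -4.3]
finger_gap: 0.242
grasp_force: 92.0
```

```bash
python3 - <<'E'
from h import *
o=robot.get_obs();print(o['contact_force'],o['moment'],o['tool_pos'])
E
```

```text
[-0.90274516  0.05347113 -4.31032477] [-0.57470288  0.93146321 -0.02303802] [536.76299151 184.49601144  98.03255879]
```

Request:
arm_command(translation=[[0,0,-0.1],[0,0,-0.1],[0,0,0],[0,0,0],[0,0,0]], delta_rot=[[0,0,0],[0,0,0],[0,0,0],[0,0,0],[0,0,0]], hand=[0,0,0,0.4,1])

```text
t: 19.23
tool_pos: [537.5, 184.8, 96.7]
ee_rot: [-179.7, 35.3, -147.2]
contact_force: [0.4, -1.3, 0.3]
finger_gap: 0.516
grasp_force: 0.0
```

Request:
arm_command(translation=[[0,0,0],[0,0,0],[0,0,0],[0,0,0],[0,0,0]], delta_rot=[[0,0,0],[0,0,0],[0,0,0],[0,0,0],[0,0,0]], hand=[1,1,1,1,1])

```text
t: 19.65
tool_pos: [536.5, 184.4, 95.7]
ee_rot: [-179.8, 35.1, -147.3]
contact_force: [0.0, 0.1, -0.3]
finger_gap: 0.999
grasp_force: 0.0
```

Request:
arm_command(translation=[[-0.5,-0.3,0.8],[-1.0,-0.6,1.6],[-1.0,-0.6,1.6],[-1.0,-0.6,1.6],[-1.0,-0.6,1.6]], delta_rot=[[0,0,0],[0,0,0],[0,0,0],[0,0,0],[0,0,0]], hand=[1,1,1,1,1])

```text
t: 20.07
tool_pos: [490.5, 157.2, 168.6]
ee_rot: [-179.8, 35.1, -147.3]
contact_force: [-29.1, -2.9, -13.5]
finger_gap: 0.998
grasp_force: 0.0
```

```bash
python3 - <<'E'
from h import *
for _ in range(2):
    o=robot.get_obs();print(o['contact_force'],o['moment'],o['tool_pos'],o['joint_positions'].round(1),o['joint_velocities'].round(1));save('wrist','w5')
a=cv2.imread('pics/w5.png');b=cv2.imread('pics/scene0.png');camera
s=camera('scene')[:,:,::-1];t=camera('top')[:,:,::-1]
c=np.zeros((600,800,3),np.uint8);c[:300,:400]=cv2.resize(a,(400,300));c[:300,400:]=cv2.resize(t[130:355,50:350],(400,300));c[300:,:400]=cv2.resize(s[130:430,200:600],(400,300));c[300:,400:]=cv2.resize(t[180:330,280:480],(400,300));cv2.imwrite('pics/k5.png',c)
E
```

```text
[-29.05622249  -2.91397662 -13.54228076] [-0.81573623  2.93533652  0.57617202] [490.47716109 157.19314772 168.55452402] [ 22.   38.1 -53.6 141.4 137.9  30.6 -28.1] [ 20.9 -35.  -13.3   0.7 -11.4 -26.8   2.4]
[ 0.60141868 -1.0353265   3.06989301] [-0.28504524  0.33295685 -0.03605252] [491.70385257 156.97111097 171.64084627] [ 22.1  37.8 -53.7 141.4 137.9  30.5 -28.1] [-2.   3.6  1.  -0.1  2.4  4.4 -0.3]
```

View pics/k5.png

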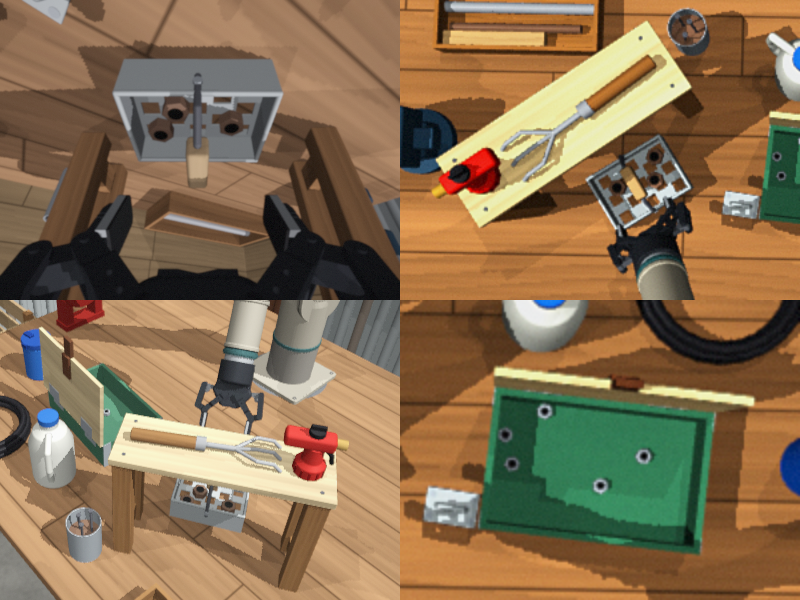

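The sieve stands flat with the three large nuts in it, and all five small nuts lie in the box. The force spike was joint 4 reaching its stop on the retreat, so I'm moving off it.

Request:
arm_command(translation=[[0.3,-0.5,1.5],[0.5,-0.5,2.5],[0.5,-0.5,3.0],[0.5,-0.5,3.0],[0.5,-0.5,3.0]], delta_rot=[[0,0,0],[0,0,0],[0,0,0],[0,0,0],[0,0,0]], hand=[1,1,1,1,1])

```text
t: 20.68
tool_pos: [511.8, 134.9, 259.6]
ee_rot: [-179.0, 35.2, -147.3]
contact_force: [-0.1, 0.0, -1.0]
finger_gap: 0.997
grasp_force: 0.0
```

```bash
python3 - <<'E'
from h import *
from scipy.optimize import least_squares
o=robot.get_obs();print(o['tool_pos'].round(),o['joint_positions'].round(1))
# brown tab segmentation in top & scene
for n,(r0,r1,c0,c1) in (('top',(205,235,375,415)),('scene',(155,215,250,285))):
    im=cv2.imread(f'pics/{n}0.png')[r0:r1,c0:c1];hs=cv2.cvtColor(im,cv2.COLOR_BGR2HSV)
    m=((hs[:,:,2]<120)&(hs[:,:,1]>110)&((hs[:,:,0]<12)|(hs[:,:,0]>170))).astype(np.uint8)
    k,l,s,c=cv2.connectedComponentsWithStats(m);i=1+np.argmax(s[1:,4]);print(n,s[i]+[c0,r0,0,0,0],c[i]+[c0,r0])
    ys,xs=np.where(l==i)
    for y in sorted(set(ys)): print(y+r0,xs[ys==y].min()+c0,xs[ys==y].max()+c0,end='; ')
    print()
def tri(a,b):
    r=least_squares(lambda p:np.r_[np.array(proj('top',p))-a,np.array(proj('scene',p))-b],[645,-200,300.]);return r.x.round(1),r.fun.round(1)
print(tri((394,221),(268,168)))
E
```

```text
[512. 135. 260.] [ 33.6  25.6 -59.5 133.5 102.9  13.8   7.1]
top [385 216  17   9  91] [392.96703297 220.74725275]
216 387 387; 217 386 389; 218 385 397; 219 386 399; 220 387 401; 221 387 401; 222 387 400; 223 386 400; 224 393 398; 
scene [262 168  11  41 235] [266.99148936 187.0893617 ]
168 264 265; 169 264 266; 170 264 267; 171 265 268; 172 264 272; 173 265 271; 174 264 271; 175 264 271; 176 265 271; 177 265 271; 178 265 271; 179 265 271; 180 265 271; 181 266 272; 182 265 272; 183 262 272; 184 264 272; 185 262 272; 186 262 272; 187 262 271; 188 263 267; 189 263 269; 190 264 269; 191 263 269; 192 263 269; 193 264 269; 194 263 269; 195 264 269; 196 263 269; 197 263 269; 198 263 267; 199 263 269; 200 263 269; 201 263 268; 202 263 269; 203 264 268; 204 265 270; 205 266 269; 206 267 269; 207 268 270; 208 269 269; 
(array([ 645., -200.,  300.]), array([0.1, 1.6, 0. , 1.2]))
```

```bash
cat > s8.py <<'E'
from s6 import *
from h import rem
o=robot.get_obs();A=(o['tool_pos'],Ro.from_euler('xyz',o['ee_rot'],degrees=True).as_matrix());q=o['joint_positions']
R0=Rt(20,15);R=Rt(-4.5,10)
W=[(np.array([520,80,330.]),R0),(np.array([560,-150,385.]),R),(np.array([641,-199,385.]),R),(np.array([645,-200,286.]),R)]
h=np.array([655,-201,80.])
for a in (86,70,55,40,25,12,0):
    c=np.radians(a);ax=np.array([np.cos(np.radians(-4.5)),np.sin(np.radians(-4.5)),0])
    W.append((h-213*np.cos(c)*ax+[0,0,213*np.sin(c)]+8*R[:,2],R))
for w in W:
    T=seg(A,w);n=len(T);dr=Ro.from_matrix(w[1]@A[1].T).as_rotvec();q,e,m=run(q,T)
    print(n,w[0].round(),((w[0]-A[0])/10/n).round(2).tolist(),(dr/n).round(4).tolist(),q.round(),round(m,1),round(e,1));A=w
E
python3 s8.py
```

```text
4 [520.  80. 330.] [0.21, -1.37, 1.76] [-0.0354, 0.0809, -0.0529] [ 41.  27. -71. 113.  36.  48.  62.] 0.0 0.8
7 [ 560. -150.  385.] [0.57, -3.29, 0.79] [-0.0017, 0.0124, -0.061] [ 56.  29. -66.  96.  31.  64.  69.] 0.0 0.0
3 [ 641. -199.  385.] [2.7, -1.63, 0.0] [0.0, 0.0, 0.0] [ 49.  38. -62.  81.  36.  71.  72.] 6.8 0.0
3 [ 645. -200.  286.] [0.13, -0.03, -3.3] [0.0, 0.0, 0.0] [ 48.  42. -58.  89.  41.  60.  67.] 10.7 0.0
1 [ 642. -200.  285.] [-0.34, 0.01, -0.14] [0.0, 0.0, 0.0] [ 48.  42. -58.  90.  41.  60.  67.] 13.5 0.0
2 [ 584. -195.  272.] [-2.89, 0.23, -0.62] [0.0, 0.0, 0.0] [ 53.  38. -59. 100.  41.  54.  65.] 12.2 0.0
2 [ 535. -192.  247.] [-2.46, 0.19, -1.28] [0.0, 0.0, 0.0] [ 57.  36. -59. 109.  42.  47.  63.] 12.3 0.0
2 [ 494. -188.  209.] [-2.04, 0.16, -1.88] [0.0, 0.0, 0.0] [ 58.  36. -56. 117.  47.  40.  59.] 13.6 0.0
2 [ 464. -186.  162.] [-1.49, 0.12, -2.34] [0.0, 0.0, 0.0] [ 55.  36. -50. 124.  54.  31.  52.] 17.2 0.1
2 [ 449. -185.  116.] [-0.76, 0.06, -2.29] [0.0, 0.0, 0.0] [ 50.  38. -40. 128.  65.  23.  42.] 9.8 0.1
2 [ 444. -184.   72.] [-0.23, 0.02, -2.21] [0.0, 0.0, 0.0] [ 42.  41. -29. 130.  80.  15.  28.] 1.9 0.4
```

```bash
python3 - <<'E'
from s6 import *
o=robot.get_obs();A0=(o['tool_pos'],Ro.from_euler('xyz',o['ee_rot'],degrees=True).as_matrix());q00=o['joint_positions']
R=Rt(-4.5,8);res=[]
g=np.random.default_rng(0)
for k in range(400):
    W=[(np.array([g.uniform(440,620),g.uniform(-100,110),g.uniform(270,400)]),Rt(g.uniform(-20,40),g.uniform(0,40))),(np.array([g.uniform(520,600),-150,385.]),R),(np.array([641,-199,385.]),R)]
    A=A0;q=q00;M=[];N=0
    for w in W:
        T=seg(A,w);q,e,m=run(q,T);M.append(m);A=w;N+=len(T)
    res.append((min(M),k,N,W,q))
res.sort(key=lambda r:-r[0]+.1*r[2])
r=res[0];print(r[0],r[2],r[4].round());A=A0
for w in r[3]:
    T=seg(A,w);n=len(T);print(n,w[0].round(),((w[0]-A[0])/10/n).round(2).tolist(),(Ro.from_matrix(w[1]@A[1].T).as_rotvec()/n).round(4).tolist());A=w
h=np.array([655,-201,80.]);q=r[4];ax=np.array([np.cos(np.radians(-4.5)),np.sin(np.radians(-4.5)),0])
for a,th in ((86,8),(70,8),(55,6),(40,4),(25,2),(12,0),(0,0)):
    c=np.radians(a);Q=Rt(-4.5,th);w=(h-213*np.cos(c)*ax+[0,0,213*np.sin(c)]+8*Q[:,2],Q);q,e,m=run(q,seg(A,w));A=w
    print(a,q.round(),round(m,1),round(e,1))
E
```

```text
1.8604352919050697 16 [ 50.  40. -66.  79.  39.  76.  70.]
8 [570.  58. 320.] [0.72, -0.97, 0.76] [-0.0004, 0.0171, -0.1061]
6 [ 597. -150.  385.] [0.45, -3.46, 1.08] [0.0104, 0.0562, 0.0347]
2 [ 641. -199.  385.] [2.2, -2.45, 0.0] [0.0, 0.0, 0.0]
86 [ 49.  45. -63.  88.  44.  65.  65.] 6.3 0.0
70 [ 54.  41. -64.  98.  44.  59.  63.] 7.5 0.0
55 [ 57.  40. -64. 106.  44.  56.  61.] 7.5 0.0
40 [ 58.  41. -62. 113.  47.  51.  58.] 8.5 0.0
25 [ 57.  43. -58. 118.  51.  47.  54.] 11.4 0.0
12 [ 54.  46. -53. 120.  56.  44.  50.] 15.8 0.0
0 [ 51.  49. -48. 122.  63.  39.  44.] 19.2 0.0
```

Request:
arm_command(translation=[[0.72,-0.97,0.76],[0.72,-0.97,0.76],[0.72,-0.97,0.76],[0.72,-0.97,0.76],[0.72,-0.97,0.76]], delta_rot=[[0,0.017,-0.106],[0,0.017,-0.106],[0,0.017,-0.106],[0,0.017,-0.106],[0,0.017,-0.106]], hand=[1,1,1,1,1])

```text
t: 21.1
tool_pos: [546.4, 86.4, 295.9]
ee_rot: [179.2, 30.3, -178.9]
contact_force: [0.7, 0.7, -0.4]
finger_gap: 0.998
grasp_force: 0.0
```

Request:
arm_command(translation=[[0.72,-0.97,0.76],[0.72,-0.97,0.76],[0.72,-0.97,0.76],[0.45,-3.46,1.08],[0.45,-3.46,1.08]], delta_rot=[[0,0.017,-0.106],[0,0.017,-0.106],[0,0.017,-0.106],[0.0104,0.0562,0.0347],[0.0104,0.0562,0.0347]], hand=[1,1,1,1,1])

```text
t: 21.52
tool_pos: [575.7, 9.7, 334.8]
ee_rot: [-179.7, 22.5, 167.1]
contact_force: [0.5, 0.0, -0.3]
finger_gap: 1.001
grasp_force: 0.0
```

Request:
arm_command(translation=[[0.45,-3.46,1.08],[0.45,-3.46,1.08],[0.45,-3.46,1.08],[0.45,-3.46,1.08],[0,0,0]], delta_rot=[[0.0104,0.0562,0.0347],[0.0104,0.0562,0.0347],[0.0104,0.0562,0.0347],[0.0104,0.0562,0.0347],[0,0,0]], hand=[1,1,1,1,1])

```text
t: 21.93
tool_pos: [596.4, -141.5, 376.3]
ee_rot: [-179.8, 9.8, 173.5]
contact_force: [1.2, -2.0, -0.9]
finger_gap: 1.0
grasp_force: 0.0
```

```bash
python3 - <<'E'
from h import *
R=Rt(-4.5,8);rem([641,-199,385],R);P=wpose();a=save('wrist','w6')
hs=cv2.cvtColor(np.ascontiguousarray(a[:,:,::-1]),cv2.COLOR_BGR2HSV)
m=((hs[:,:,2]<130)&(hs[:,:,2]>40)&(hs[:,:,1]>110)&((hs[:,:,0]<13)|(hs[:,:,0]>170))).astype(np.uint8)
k,l,s,c=cv2.connectedComponentsWithStats(m)
for i in np.argsort(-s[1:,4])[:4]+1: print(s[i],c[i].round())
m=camera_model('wrist')
for p in [(642,-200,309),(646,-200,264),(643,-215,290),(643,-185,290)]:
    v=np.linalg.inv(P)@np.r_[p,1];print(p,m['cx']+m['fx']*v[0]/-v[2],m['cy']-m['fy']*v[1]/-v[2])
E
```

```text
d cm [ 4.46 -5.75  0.87] rot [0.007 0.031 0.036] q [ 49.  32. -62.  90.  33.  67.  65.] t 21.93
[ 214  274   58   59 2041] [242. 301.]
[471 108  71  60 816] [508. 135.]
[463  65  33  28 270] [479.  77.]
[563 277  49  41 267] [586. 297.]
(642, -200, 309) 233.8040569290239 318.37312972345944
(646, -200, 264) 246.96650997628365 283.05249181714794
(643, -215, 290) 218.36766679727393 303.17374648793486
(643, -185, 290) 261.1318330011215 299.31107958073625
```

```bash
python3 - <<'E'
from h import *
P=wpose();a=cv2.imread('pics/w6.png')
hs=cv2.cvtColor(a,cv2.COLOR_BGR2HSV)
m=((hs[:,:,2]<130)&(hs[:,:,2]>40)&(hs[:,:,1]>110)&((hs[:,:,0]<13)|(hs[:,:,0]>170)))
for v in range(272,336,4):
    xs=np.where(m[v,205:285])[0]+205
    print(v,(xs.min(),xs.max(),hs[v,int(xs.mean()),2]) if len(xs) else '',end=' | ')
cm=camera_model('wrist')
for p in [(x,-200,z) for z in (300,309) for x in (635,640,645,650)]:
    v=np.linalg.inv(P)@np.r_[p,1];print(p,round(cm['cx']+cm['fx']*v[0]/-v[2]),round(cm['cy']-cm['fy']*v[1]/-v[2]))
for u,v in [(223,331),(262,326),(215,318),(258,313)]: print(wplane(P,u,v,309))
E
```

```text
272  | 276 (np.int64(232), np.int64(264), np.uint8(50)) | 280 (np.int64(230), np.int64(266), np.uint8(45)) | 284 (np.int64(228), np.int64(266), np.uint8(40)) | 288 (np.int64(226), np.int64(277), np.uint8(43)) | 292 (np.int64(223), np.int64(270), np.uint8(44)) | 296 (np.int64(221), np.int64(271), np.uint8(41)) | 300 (np.int64(220), np.int64(263), np.uint8(39)) | 304 (np.int64(218), np.int64(270), np.uint8(49)) | 308 (np.int64(216), np.int64(262), np.uint8(50)) | 312 (np.int64(205), np.int64(269), np.uint8(77)) | 316 (np.int64(215), np.int64(260), np.uint8(100)) | 320 (np.int64(209), np.int64(259), np.uint8(102)) | 324 (np.int64(218), np.int64(249), np.uint8(89)) | 328 (np.int64(211), np.int64(230), np.uint8(92)) | 332 (np.int64(211), np.int64(219), np.uint8(66)) | (635, -200, 300) 226 304
(640, -200, 300) 228 310
(645, -200, 300) 230 316
(650, -200, 300) 231 322
(635, -200, 309) 223 313
(640, -200, 309) 225 319
(645, -200, 309) 227 325
(650, -200, 309) 228 331
[ 649.7 -203.5  309. ]
[ 648.3 -177.5  309. ]
[ 638.5 -206.1  309. ]
[ 637.5 -178.1  309. ]
```

```bash
python3 - <<'E'
from h import *
R=Rt(-4.5,8);rem([645,-197,375],R);rem([645,-197,284],R)
E
```

```text
d cm [ 4.99 -6.06 -0.05] rot [0.005 0.031 0.033] q [ 49.  31. -63.  91.  33.  67.  65.] t 21.98
d cm [ 4.99 -6.06 -9.15] rot [0.005 0.031 0.033] q [ 49.  31. -63.  91.  33.  67.  65.] t 21.98
```

Request:
arm_command(translation=[[1.6,-2.0,0],[1.6,-2.0,0],[1.3,-1.5,0],[0.5,-0.56,0],[0,0,0]], delta_rot=[[0.002,0.01,0.011],[0.002,0.01,0.011],[0.002,0.01,0.011],[0,0,0],[0,0,0]], hand=[1,1,1,0.9,0.9])

```text
t: 22.4
tool_pos: [644.2, -191.3, 375.3]
ee_rot: [179.9, 8.0, 176.0]
contact_force: [0.4, 0.2, -0.2]
finger_gap: 0.9
grasp_force: 0.0
```

```bash
python3 - <<'E'
from h import *
R=Rt(-4.5,8);rem([645,-197,284],R);P=wpose();a=save('wrist','w7')[:,:,::-1]
hs=cv2.cvtColor(np.ascontiguousarray(a),cv2.COLOR_BGR2HSV)
m=((hs[:,:,2]<130)&(hs[:,:,2]>40)&(hs[:,:,1]>110)&((hs[:,:,0]<13)|(hs[:,:,0]>170))).astype(np.uint8)
cm=camera_model('wrist')
def pr(p):
    v=np.linalg.inv(P)@np.r_[p,1];return cm['cx']+cm['fx']*v[0]/-v[2],cm['cy']-cm['fy']*v[1]/-v[2]
for p in [(638,-197,309),(648,-197,309),(643,-212,309),(643,-182,309)]: print(p,np.round(pr(p)))
k,l,s,c=cv2.connectedComponentsWithStats(m)
for i in np.argsort(-s[1:,4])[:3]+1: print(s[i],c[i].round())
for v in range(276,360,5):
    xs=np.where(m[v,200:400])[0]+200
    if len(xs): print(v,np.percentile(xs,[5,95]).round(),hs[v,int(xs.mean()),2],end=' | ')
E
```

```text
d cm [ 0.08 -0.57 -9.13] rot [-0.001  0.001 -0.009] q [ 47.  38. -61.  79.  35.  74.  72.] t 22.4
(638, -197, 309) [305. 243.]
(648, -197, 309) [306. 258.]
(643, -212, 309) [280. 252.]
(643, -182, 309) [332. 249.]
[ 276  215   59   54 2132] [303. 239.]
[ 489   96   89   62 1192] [544. 125.]
[ 505   36   64   64 1150] [535.  69.]
276 [261. 270.] 102 | 281 [258. 269.] 109 | 286 [257. 266.] 106 | 291 [254. 264.] 101 | 296 [251. 260.] 78 | 301 [210. 256.] 147 | 306 [238. 250.] 93 | 311 [224. 258.] 87 |
```

Request:
arm_command(translation=[[0.2,-0.4,-2.0],[0.1,-0.2,-2.6],[0,0,-2.4],[0,0,-1.5],[0,0,-0.6]], delta_rot=[[0,0,-0.005],[0,0,-0.004],[0,0,0],[0,0,0],[0,0,0]], hand=[0.9,0.9,0.9,0.9,0.9])

```text
t: 22.87
tool_pos: [644.6, -194.9, 284.0]
ee_rot: [180.0, 7.9, 175.7]
contact_force: [-0.1, -0.7, -0.3]
finger_gap: 0.899
grasp_force: 0.0
```

Request:
arm_command(translation=[[0,0,0],[0,0,0],[0,0,0],[0,0,0],[0,0,0]], delta_rot=[[0,0,0],[0,0,0],[0,0,0],[0,0,0],[0,0,0]], hand=[0.5,0.3,0.2,0.2,0.2], force=25)

```text
t: 23.28
tool_pos: [647.9, -200.1, 289.0]
ee_rot: [-179.7, 8.4, 175.4]
contact_force: [-0.7, -5.0, 3.8]
finger_gap: 0.344
grasp_force: 26.5
```

Request:
arm_command(translation=[[0,0,0],[0,0,0]], delta_rot=[[0,0,0],[0,0,0]], hand=[0.2,0.2])

```text
t: 23.45
tool_pos: [648.0, -200.1, 289.0]
ee_rot: [-179.7, 8.4, 175.4]
contact_force: [-0.4, -5.0, 4.7]
finger_gap: 0.347
grasp_force: 26.5
```

Request:
arm_command(translation=[[-0.9,0.07,-0.05],[-1.2,0.1,-0.1],[-1.4,0.11,-0.2],[-1.4,0.11,-0.35],[-1.4,0.11,-0.5]], delta_rot=[[0,0,0],[0,0,0],[0,0,0],[0,0,0],[0,0,0]], hand=[0.2,0.2,0.2,0.2,0.2])

```text
t: 23.87
tool_pos: [586.0, -194.0, 278.6]
ee_rot: [-179.7, 8.6, 175.5]
contact_force: [-2.8, -4.0, 13.6]
finger_gap: 0.347
grasp_force: 28.6
```

```bash
python3 - <<'E'
from h import *
o=robot.get_obs();print(o['contact_force'].round(1),o['moment'].round(2),o['joint_positions'].round())
E
```

```text
[-2.8 -4.  13.6] [-0.92 -0.01 -0.27] [ 52.  38. -60.  97.  39.  58.  66.]
```

Request:
arm_command(translation=[[-1.41,0.11,-0.25],[-1.4,0.11,-0.6],[-1.34,0.1,-0.69],[-1.3,0.1,-0.78],[-1.24,0.1,-0.87]], delta_rot=[[0,0.012,0],[0,0.012,0],[0,0.012,0],[0,0.012,0],[0,0.012,0]], hand=[0.2,0.2,0.2,0.2,0.2])

```text
t: 24.28
tool_pos: [517.4, -187.3, 244.4]
ee_rot: [-179.6, 4.9, 175.5]
contact_force: [-1.0, -0.9, 3.0]
finger_gap: 0.344
grasp_force: 28.2
```

Request:
arm_command(translation=[[-1.18,0.09,-0.96],[-1.1,0.09,-1.03],[-1.03,0.08,-1.11],[-0.95,0.07,-1.18],[-0.87,0.07,-1.24]], delta_rot=[[0,0.012,0],[0,0.012,0],[0,0.012,0],[0,0.012,0],[0,0.012,0]], hand=[0.2,0.2,0.2,0.2,0.2])

```text
t: 24.7
tool_pos: [465.1, -182.3, 188.1]
ee_rot: [-179.4, 1.3, 175.6]
contact_force: [-3.0, 2.2, 1.7]
finger_gap: 0.347
grasp_force: 28.9
```

Request:
arm_command(translation=[[-0.78,0.06,-1.3],[-0.68,0.05,-1.35],[-0.59,0.05,-1.4],[-0.38,0.03,-1.07],[-0.32,0.03,-1.09]], delta_rot=[[0,0,0],[0,0,0],[0,0,0],[0,0,0],[0,0,0]], hand=[0.2,0.2,0.2,0.2,0.2])

```text
t: 25.12
tool_pos: [437.4, -179.5, 124.9]
ee_rot: [-179.5, 1.3, 175.6]
contact_force: [-3.1, 2.3, 0.6]
finger_gap: 0.343
grasp_force: 29.5
```

Request:
arm_command(translation=[[-0.26,0.02,-1.0],[-0.15,0.01,-0.74],[-0.11,0.01,-0.7],[-0.09,0.01,-0.6],[-0.06,0,-0.5]], delta_rot=[[0,0,0],[0,0,0],[0,0,0],[0,0,0],[0,0,0]], hand=[0.2,0.2,0.2,0.2,0.2])

```text
t: 25.53
tool_pos: [431.2, -178.9, 89.5]
ee_rot: [-179.6, 1.3, 175.6]
contact_force: [-2.4, 4.7, 0.6]
finger_gap: 0.346
grasp_force: 29.8
```

Request:
arm_command(translation=[[-0.04,0,-0.4],[-0.03,0,-0.35],[-0.02,0,-0.3],[0,0,-0.2],[0,0,0]], delta_rot=[[0,0,0],[0,0,0],[0,0,0],[0,0,0],[0,0,0]], hand=[0.2,0.2,0.2,0.2,0.2])

```text
t: 25.95
tool_pos: [430.3, -178.8, 77.0]
ee_rot: [-179.6, 1.3, 175.6]
contact_force: [-2.6, 5.0, -1.0]
finger_gap: 0.344
grasp_force: 29.8
```

Request:
arm_command(translation=[[0,0,-0.15],[0,0,-0.1],[0,0,-0.1],[0,0,0],[0,0,0]], delta_rot=[[0,0,0],[0,0,0],[0,0,0],[0,0,0],[0,0,0]], hand=[0.2,0.2,0.2,0.2,0.2])

```text
t: 26.37
tool_pos: [430.2, -178.9, 73.7]
ee_rot: [-179.6, 1.3, 175.6]
contact_force: [-3.9, 4.5, -0.8]
finger_gap: 0.343
grasp_force: 29.8
```

Request:
arm_command(translation=[[0,0,-0.1],[0,0,-0.1],[0,0,0],[0,0,0]], delta_rot=[[0,0,0],[0,0,0],[0,0,0],[0,0,0]], hand=[0.2,0.2,0.2,0.2])

```text
t: 26.7
tool_pos: [430.2, -178.8, 71.7]
ee_rot: [-179.6, 1.3, 175.6]
contact_force: [-3.7, 4.2, -2.2]
finger_gap: 0.349
grasp_force: 29.8
```

Request:
arm_command(translation=[[0,0,-0.1],[0,0,-0.1],[0,0,0],[0,0,0]], delta_rot=[[0,0,0],[0,0,0],[0,0,0],[0,0,0]], hand=[0.2,0.2,0.2,0.2])

```text
t: 27.03
tool_pos: [430.3, -178.9, 71.3]
ee_rot: [-179.5, 1.3, 175.6]
contact_force: [-7.5, 4.8, 19.1]
finger_gap: 0.345
grasp_force: 31.7
```

Request:
arm_command(translation=[[0,0,-0.1],[0,0,-0.1],[0,0,0],[0,0,0]], delta_rot=[[0,0,0],[0,0,0],[0,0,0],[0,0,0]], hand=[0.2,0.2,0.2,0.2])

```text
t: 27.37
tool_pos: [430.7, -178.9, 70.3]
ee_rot: [-179.4, 1.4, 175.6]
contact_force: [-11.0, 4.6, 31.6]
finger_gap: 0.344
grasp_force: 33.7
```

Shut, and firmly on the rim. I ease off, open and withdraw straight up.

Request:
arm_command(translation=[[0,0,0.15],[0,0,0.1],[0,0,0],[0,0,0],[0,0,0]], delta_rot=[[0,0,0],[0,0,0],[0,0,0],[0,0,0],[0,0,0]], hand=[0.2,0.2,0.7,0.7,0.7])

```text
t: 27.78
tool_pos: [431.7, -180.7, 70.6]
ee_rot: [-179.4, 1.4, 175.6]
contact_force: [-1.1, 0.5, 0.3]
finger_gap: 0.694
grasp_force: 0.0
```

Request:
arm_command(translation=[[0,0,0],[0,0,0],[0,0,0.5],[0,0,1],[0,0,1.5]], delta_rot=[[0,0,0],[0,0,0],[0,0,0],[0,0,0],[0,0,0]], hand=[0.7,0.7,0.7,0.7,0.7])

```text
t: 28.2
tool_pos: [430.1, -179.8, 100.3]
ee_rot: [-179.5, 1.2, 175.6]
contact_force: [-0.5, -0.1, 0.5]
finger_gap: 0.699
grasp_force: 0.0
```

Request:
arm_command(translation=[[0,0,2],[0,0,2],[0,0,2],[0,0,2],[0,0,1]], delta_rot=[[0,0,0],[0,0,0],[0,0,0],[0,0,0],[0,0,0]], hand=[0.7,0.7,0.7,0.7,0.7])

```text
t: 28.62
tool_pos: [431.6, -180.0, 192.7]
ee_rot: [-179.4, 1.5, 175.6]
contact_force: [1.0, 0.2, -0.6]
finger_gap: 0.704
grasp_force: 0.0
```

Request:
arm_command(translation=[[0,0,0],[0,0,0],[0,0,0],[0,0,0]], delta_rot=[[0,0,0],[0,0,0],[0,0,0],[0,0,0]], hand=[0.7,0.7,0.7,0.7])

```text
t: 28.95
tool_pos: [430.0, -180.0, 189.4]
ee_rot: [-179.5, 1.2, 175.6]
contact_force: [-1.3, 0.2, -0.1]
finger_gap: 0.703
grasp_force: 0.0
```

```bash
python3 - <<'E'
from h import *
im=save('top','t9')[:,:,::-1]; hs=cv2.cvtColor(np.ascontiguousarray(im),cv2.COLOR_BGR2HSV)
# lid shut: green floor hidden, pale wood over the box; sieve & bystanders unchanged
box=hs[240:295,340:425];print('green frac',((box[:,:,0]>55)&(box[:,:,0]<95)&(box[:,:,1]>100)).mean(), 'median HSV',np.median(box.reshape(-1,3),0))
a=cv2.imread('pics/top0.png').astype(int);d=np.abs(a-im).max(2)
for n,(r0,r1,c0,c1) in dict(rake=(170,260,125,245),sprayer=(238,282,72,126),jug=(150,206,325,375),canister=(240,280,470,520),bracket=(272,296,291,320)).items(): print(n,(d[r0:r1,c0:c1]>60).mean().round(3))
o=robot.get_obs();print(o['contact_force'],o['t'],o['tool_pos'],o['finger_gap'])
E
```

```text
green frac 0.0 median HSV [ 30.  81. 225.]
rake 0.055
sprayer 0.0
jug 0.0
canister 0.244
bracket 0.011
[-0.18161752  0.85647862  0.35338192] 29.0 [ 430.05957045 -179.92871477  189.51686623] 0.6977506880914713
```

```bash
python3 - <<'E'
from h import *
for f in ('top0','t9'):
    hs=cv2.cvtColor(cv2.imread(f'pics/{f}.png')[225:295,455:540],cv2.COLOR_BGR2HSV)
    m=((hs[:,:,0]>105)&(hs[:,:,0]<130)&(hs[:,:,1]>150));y,x=np.where(m);print(f,m.sum(),x.min(),x.max(),y.min(),y.max(),x.mean().round(1),y.mean().round(1))
E
```

```text
top0 1392 15 63 19 55 39.9 37.4
t9 1387 15 63 19 55 39.8 37.4
```

The canister has not moved; only the shadow on it changed. I hand the job in.

```bash
python3 -c "
from workcell import finish_job
print(finish_job())"
```

```text
the job is handed in; nothing more can be done
None
```

I handed the job in at about 29 s: all five small nuts are in the shut box, the sieve stands flat on the bench with the three large nuts, the lid was lowered held all the way, and the bystanders look unmoved. One risk: joint 4 touched its range limit (about 141.4°) for a moment while withdrawing from the sieve, with a wrist-force spike of about 32 N, and `finish_job` gave no verdict.

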